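Unpack the copper boxes and save the spacer boards

TASK

Unpack the stack of finished copper boxes and save its plywood spacer boards: lay the boards flat and squarely one on top of the other, centrally across the two wooden strips, as one neat pile. Stand every box, also one that may stand by itself on the bench, lid up in the middle of a marked place on the shelf, lengthwise along the row, so that the far row is full and the rest are in the near row. Leave the hammer, the cup and the tool tray alone.

Things in the scene. Friction and masses are not known exactly. Their poses are not given: they have to be found in the camera images.
- box1_c (a point): centre (half-way up) of a closed copper box, 56 mm long (its x), 44 mm wide (its y), 30 mm high (its z, the lid side up: a brass panel on the lid, a dark lid seam round the upper half), 0.11 to 0.22 kg; starts in the bottom layer of the stack, at the - x end of the pallet
- box2_c (a point): centre (half-way up) of a closed copper box, 56 mm long (its x), 44 mm wide (its y), 30 mm high (its z, the lid side up: a brass panel on the lid, a dark lid seam round the upper half), 0.11 to 0.22 kg; starts in the bottom layer of the stack, at the + x end of the pallet
- box3_c (a point): centre (half-way up) of a closed copper box, 56 mm long (its x), 44 mm wide (its y), 30 mm high (its z, the lid side up: a brass panel on the lid, a dark lid seam round the upper half), 0.11 to 0.22 kg; starts in the middle layer of the stack, at the - x end of the pallet
- box4_c (a point): centre (half-way up) of a closed copper box, 56 mm long (its x), 44 mm wide (its y), 30 mm high (its z, the lid side up: a brass panel on the lid, a dark lid seam round the upper half), 0.11 to 0.22 kg; starts in the middle layer of the stack, at the + x end of the pallet
- box5_c (a point): centre (half-way up) of a closed copper box, 56 mm long (its x), 44 mm wide (its y), 30 mm high (its z, the lid side up: a brass panel on the lid, a dark lid seam round the upper half), 0.11 to 0.22 kg; starts in the top layer of the stack, at the - x end of the pallet; absent in some starts
- box6_c (a point): centre (half-way up) of a closed copper box, 56 mm long (its x), 44 mm wide (its y), 30 mm high (its z, the lid side up: a brass panel on the lid, a dark lid seam round the upper half), 0.11 to 0.22 kg; starts in the top layer of the stack, at the + x end of the pallet; absent in some starts
- box7_c (a point): centre (half-way up) of a closed copper box, 56 mm long (its x), 44 mm wide (its y), 30 mm high (its z, the lid side up: a brass panel on the lid, a dark lid seam round the upper half), 0.11 to 0.22 kg; stands by itself on the bench; absent in some starts
- board1_c (a point): centre of a flat plywood spacer board, 170 mm long (its x), 60 mm wide (its y), 10 mm thick (its z), about 0.08 kg; it starts in the stack, lying on the bottom layer of boxes
- board2_c (a point): centre of a flat plywood spacer board, 170 mm long (its x), 60 mm wide (its y), 10 mm thick (its z), about 0.08 kg; it starts in the stack, lying on the middle layer of boxes
- pallet: fixed wooden base slab of the stack, 190 mm (its x) by 90 mm (its y), 12 mm thick; origin at the centre of its underside. On it, along its x: two boxes end to end (centres 84 mm apart), a spacer board, two boxes, a spacer board, and on that 0, 1 or 2 boxes
- bearers: fixed pair of parallel wooden strips on the bench, each 22 mm wide, 90 mm long (along y) and 20 mm high, at x = -60 mm and +60 mm of this frame, with open bench between them; origin midway between them at bench height. The spacer boards are piled across both strips, their length along this x
- shelf: fixed low wooden shelf, 220 mm deep (its x, pointing away from the robot) and 320 mm wide (its y), its top 45 mm above the bench; origin at bench height under its centre. Eight inlaid grey felt rectangles, 50 mm (x) by 62 mm (y), flush with its top, mark the places for boxes: a far row and a near row of four, 92 mm between the rows, 76 mm from place to place
- far1 (a point): centre of a marked place on the shelf top, in the far row (farther from the robot), number 1 of 4 counted from the +y end; a box stands here with its 56 mm length along the shelf's y
- far2 (a point): centre of a marked place on the shelf top, in the far row (farther from the robot), number 2 of 4 counted from the +y end; a box stands here with its 56 mm length along the shelf's y
- far3 (a point): centre of a marked place on the shelf top, in the far row (farther from the robot), number 3 of 4 counted from the +y end; a box stands here with its 56 mm length along the shelf's y
- far4 (a point): centre of a marked place on the shelf top, in the far row (farther from the robot), number 4 of 4 counted from the +y end; a box stands here with its 56 mm length along the shelf's y
- near1 (a point): centre of a marked place on the shelf top, in the near row (nearer to the robot), number 1 of 4 counted from the +y end; a box stands here with its 56 mm length along the shelf's y
- near2 (a point): centre of a marked place on the shelf top, in the near row (nearer to the robot), number 2 of 4 counted from the +y end; a box stands here with its 56 mm length along the shelf's y
- near3 (a point): centre of a marked place on the shelf top, in the near row (nearer to the robot), number 3 of 4 counted from the +y end; a box stands here with its 56 mm length along the shelf's y
- near4 (a point): centre of a marked place on the shelf top, in the near row (nearer to the robot), number 4 of 4 counted from the +y end; a box stands here with its 56 mm length along the shelf's y
- hammer: hammer lying on the bench beyond the work, 220 mm long; not to be disturbed
- cup: steel cup, 72 mm wide and 100 mm high, on the bench beside the work; not to be disturbed
- toolbox: open wooden tool tray, 110 x 160 x 60 mm, on the bench beside the work; not to be disturbed
Things that resemble listed ones, but are neither listed nor needed, are in the scene too. Leave any blue look-alike of the part that bears board2_c alone. What is shaped like the part that bears board1_c but turquoise is not meant.

How it is judged:
By the outcome, as a careful person would: the job done as asked, in the order asked, and still so for the second after the job is handed in, with the robot touching nothing.
Of box5, box6, box7 only 1 to 3 are there at a start; the rules pass over those that are not, and their reading is None.
At some moment in a run one of box7 may be knocked a few centimetres aside while the robot is not near it.
Once in a run the grip may slacken for a moment while it holds something.
It also fails if it takes over 210 s, if anything falls off the work surface, if the arm or the gripper's body presses on something with over 40 N, if the wrist force passes 120 N, or if a joint passes its speed limit or range.

ROBOT

A 6-joint arm with a two-finger parallel gripper is mounted at the origin on the work surface. World frame = base frame: x ahead of the robot, y to its left, z up, the work surface at z = 0. Lengths are in m, angles in degrees, forces in N, time in s.
With the tool pointing down it reaches from about 0.4 to 0.825 m from the base axis. Payload 7 kg.
Tool frame: the origin (TCP) lies on the centre line of the jaws, within the pads' length; the fingertips stand 8 mm ahead of it and the grasp point (between the pads) lies 11 mm behind it; z points along the fingers, y is the line along which they close (so a half turn about z gives the same grasp; the last joint's range is limited). The gripper opens to 88 mm and grips with 3 to 60 N. Pads are 19 mm wide; open, the fingers measure 130 mm over their backs; the gripper's body (78 mm by 193 mm) begins 47 mm behind the grasp point.
Start: joints at [93.627, 20.546, 0.682, 0, -70.136, -16.507], TCP at [0.15, 0.658, 0.235] pointing down, gripper open.
Joint ranges: [-176.03, 176.03], [-82.01, 121.73], [-58.28, 71.71], [-173.87, 95.51], [-174.79, -0.11], [-173.66, 173.66]. Speed limits (degrees/s): [136.94, 136.94, 172.46, 180, 180, 180].

INTERFACE

Orientations are given as [roll, pitch, yaw] about the fixed x, y, z axes, in that order (R = Rz(yaw) Ry(pitch) Rx(roll)).
In Python, from plant import telemetry, viewer, close_job, models gives the robot as it stands.
- The arm moves only by the shell command python3 -m handwheel 'ROWS' [FORCE]. ROWS is JSON, a list of rows, each an object with "grip": the closure, from -1 (fully open) to 1 (shut); "travel": the shift along the tool's x, y, z as a fraction of full scale, a list of three; "spin": the turn about the tool's z as a fraction of full scale. A call has 1 to 8 rows; each row shifts and turns the commanded pose from where the row before left it, along the tool's axes as they then stand; what a row does not reach is not made up. Full scale, the value 1, is 0.025 m for a shift and 5 degrees for a turn. A row lasts 1/8 s, in which the tool goes at most 62.5 mm and 10.7 degrees, less where a joint would pass 70% of its speed; a pose out of reach is approached as far as the arm can. A call with a number of a shift or a turn outside -1 to 1 is refused whole. A call with a gripper value outside its range is refused whole. The fingers move at their own pace and stop on an object; FORCE is the grip in N (left out, the last holds). Time passes only in rows, so rows that do not move let the fingers close. It gives the time, the measured TCP pose, the force, the opening and the grip force at its end, in the units of the state.
- telemetry.get_state(): the state, without advancing time (a new reading comes with each control period).
- viewer.capture(name): name is "scene" or "side" or "wrist"; returns the picture (400x640x3 uint8, red, green, blue); there is no depth.
- viewer.calibration(name): a dict with "fx", "fy", "cx", "cy" (pixels), "T" (4x4, takes a point from camera to world coordinates); the wrist camera has in their place "T_tool_cam" (4x4, takes a point from camera to tool coordinates, whose origin is the TCP and whose axes are the flange's). Camera axes: x right, y down, z forward; pixel columns grow to the right and rows downward; lengths in m; the calibration is good to about 2 mm. The wrist camera is an equidistant fisheye: a pixel r from the principal point sees the ray r / f radians off the axis. A picture is of the moment at which its call begins: read the wrist's pose just before it. calibration takes no time and is no camera call.
- close_job(): hands the job in; it is judged then, once.
Trained networks look in the newest picture that a camera, given by its name, has taken for a name from the list of things; names that differ only in an ending like _2 or _b are one class to them, and where a whole thing is asked for, a point or a joint stands for the part that bears it (a point fixed in the world has none). Each returns a list of dicts, best first, with "p" (0 to 1); they miss things now and then, are a little off and sometimes report something else, mostly with a low value. They report only what shows in the picture. A call takes as long as a camera call. They do not tell look-alikes from the thing itself.
- models.find_in(camera, thing): "position" ([column, row] in pixels, amid what is visible of it).
The state is a dict: "time_s": time; "joints": joint angles; "qd": joint speeds; "joint_torque": joint torques, N m; "tcp_pos": TCP position; "eef_rot": TCP orientation; "contact_force": force on the tool from outside, world axes, zero at the start; "moment": the same for the moment, N m; "gripper_width": finger opening in m; "gripper_force": force on a finger pad.
Only numpy, scipy, OpenCV 4.12 (cv2) and the standard library are available. Lean on these libraries where they do the work, as an engineer would, in place of code of your own. Each camera call takes 0.05 s, during which the arm holds its last target. There are 200 camera calls.

## Working session

There is one attempt and no reset: what is moved stays moved. The work goes in short steps, Python scripts to look and compute and a shell command to move; the robot and the scene stay as the last step left them, time stands still between calls to the robot, and variables do not carry over. Pictures are saved under pics/ and viewed, at most 17 in all, crops included, and the job is handed in when it is done.

```bash
ls; mkdir -p pics; python3 - <<'E'
from plant import telemetry, viewer, models
import cv2, numpy as np
s=telemetry.get_state()
print(s['time_s'],s['tcp_pos'],s['eef_rot'],s['gripper_width'],s['joints'])
for c in ['scene','side','wrist']:
    im=viewer.capture(c); cv2.imwrite(f'pics/{c}0.png',im[:,:,::-1])
    k=viewer.calibration(c); print(c,{a:np.round(b,4).tolist() for a,b in k.items()})
E
```

```text
pics
0.0 [0.15039486 0.65753754 0.23360776] [ 1.79904952e+02 -7.89883828e-03 -1.28890993e+01] 0.08766974430323313 [ 9.36256188e+01  2.05914514e+01  6.32066294e-01 -2.06760694e-02
 -7.01339888e+01 -1.65076826e+01]
scene {'fx': 421.8938, 'fy': 421.8938, 'cx': 311.3079, 'cy': 201.5731, 'T': [[-0.5487, 0.4294, -0.7173, 1.4173], [0.8358, 0.2615, -0.4828, 0.5394], [-0.0197, -0.8644, -0.5024, 0.7613], [0.0, 0.0, 0.0, 1.0]]}
side {'fx': 402.5231, 'fy': 402.5231, 'cx': 323.8279, 'cy': 197.8266, 'T': [[0.9031, -0.252, 0.3476, 0.0348], [-0.4293, -0.5185, 0.7395, -1.0869], [-0.0062, -0.8171, -0.5764, 0.8457], [0.0, 0.0, 0.0, 1.0]]}
wrist {'fx': 309.7069, 'fy': 309.7069, 'cx': 317.5617, 'cy': 198.403, 'T_tool_cam': [[-0.0002, -0.9673, -0.2535, 0.0682], [1.0, -0.0003, 0.0004, -0.0001], [-0.0005, -0.2535, 0.9673, -0.1499], [0.0, 0.0, 0.0, 1.0]]}
```

View pics/scene0.png

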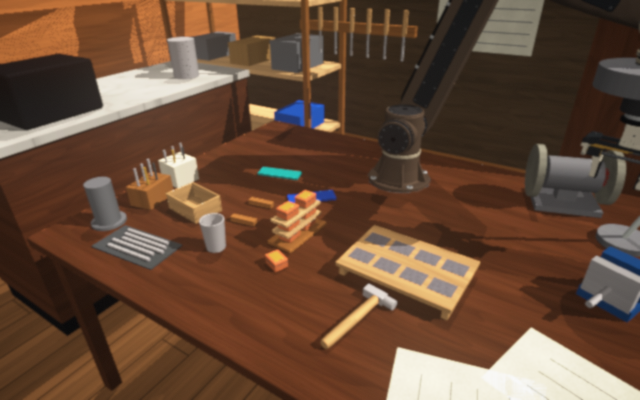

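View pics/side0.png

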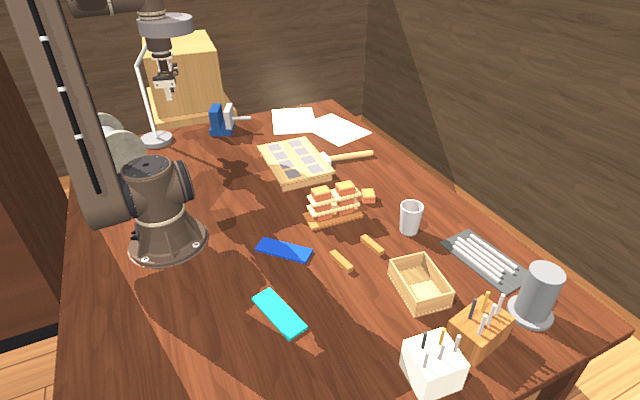

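```bash
cat > h.py <<'E'
import numpy as np, cv2
from scipy.spatial.transform import Rotation as R
from plant import telemetry, viewer, models
def ray(cam,px,s=None):
    k=viewer.calibration(cam); u=np.array([(px[0]-k['cx'])/k['fx'],(px[1]-k['cy'])/k['fy']])
    if cam=='wrist':
        r=np.linalg.norm(u); d=np.r_[u/r*np.sin(r) if r>1e-9 else u,np.cos(r)]
        T=np.eye(4); T[:3,:3]=R.from_euler('xyz',s['eef_rot'],degrees=True).as_matrix(); T[:3,3]=s['tcp_pos']; T=T@k['T_tool_cam']
    else: d=np.r_[u,1]; T=k['T']
    return T[:3,3],T[:3,:3]@d
def at(cam,px,z,s=None):
    o,d=ray(cam,px,s); return np.round((o+d*(z-o[2])/d[2])[:2],4)
E
python3 - <<'E'
from h import *
for c in ['scene','side']:
    viewer.capture(c)
    for n in ['box1_c','board1_c','pallet','bearers','shelf','hammer','cup','toolbox']:
        r=models.find_in(c,n)
        print(c,n,[(np.round(a['position']).tolist(),round(a['p'],2)) for a in r])
E
```

```text
scene box1_c [([305.0, 222.0], 0.46)]
scene board1_c [([301.0, 229.0], 0.59), ([279.0, 174.0], 0.54), ([218.0, 231.0], 0.45)]
scene pallet [([299.0, 240.0], 0.63)]
scene bearers [([250.0, 217.0], 0.7)]
scene shelf [([410.0, 264.0], 0.57)]
scene hammer [([361.0, 310.0], 0.8), ([410.0, 265.0], 0.27)]
scene cup [([216.0, 232.0], 0.86)]
scene toolbox [([194.0, 199.0], 0.81)]
side box1_c [([322.0, 219.0], 0.6)]
side board1_c [([332.0, 207.0], 0.87), ([277.0, 312.0], 0.58)]
side pallet [([329.0, 219.0], 0.63)]
side bearers [([344.0, 258.0], 0.63)]
side shelf [([298.0, 165.0], 0.69), ([348.0, 156.0], 0.43)]
side hammer [([351.0, 155.0], 0.66)]
side cup [([409.0, 216.0], 0.72)]
side toolbox [([418.0, 282.0], 0.71)]
```

Both fixed cameras show the stack (scene ~[297,225]; 2+2+2 boxes with two boards), a loose box at scene [276,261], the bearers at [243,210], the shelf at [410,265], and blue and turquoise look-alike boards at [312,196] and [280,173].

```bash
python3 - <<'E'
from h import *
for n,c,p,z in [('pallet','scene',(299,240),.012),('pallet','side',(335,220),.012),('bearA','scene',(261,202),.02),('bearB','scene',(243,219),.02),('bearA','side',(342,262),.015),('bearB','side',(372,246),.015),
 ('loose','scene',(277,257),.03),('loose','side',(368,192),.03),('shelf','scene',(410,264),.045),('shelf','side',(295,160),.045),('cup','scene',(213,245),0),('cup','side',(410,230),0),('tool','scene',(194,205),.0),('tool','side',(420,290),.0),('hamhead','scene',(380,297),.02),('hamend','scene',(326,342),.02),('blue','side',(284,250),.01)]:
    print(n,c,at(c,p,z))
a=cv2.imread('pics/scene0.png')[185:325,220:490]; cv2.imwrite('pics/c1.png',cv2.resize(a,None,fx=2.9,fy=2.9,interpolation=cv2.INTER_CUBIC))
E
```

```text
pallet scene [ 0.5626 -0.0844]
pallet side [ 0.516  -0.1493]
bearA scene [ 0.4532 -0.3222]
bearB scene [ 0.5709 -0.3022]
bearA side [ 0.4439 -0.3378]
bearB side [ 0.5585 -0.3163]
loose scene [ 0.6837 -0.0753]
loose side [ 0.6846 -0.0769]
shelf scene [0.5349 0.259 ]
shelf side [0.5265 0.2268]
cup scene [ 0.7099 -0.3047]
cup side [ 0.7197 -0.2897]
tool scene [ 0.5694 -0.5378]
tool side [ 0.5938 -0.514 ]
hamhead scene [0.6671 0.2354]
hamend scene [0.8609 0.1957]
blue side [ 0.3113 -0.2106]
```

View pics/wrist0.png

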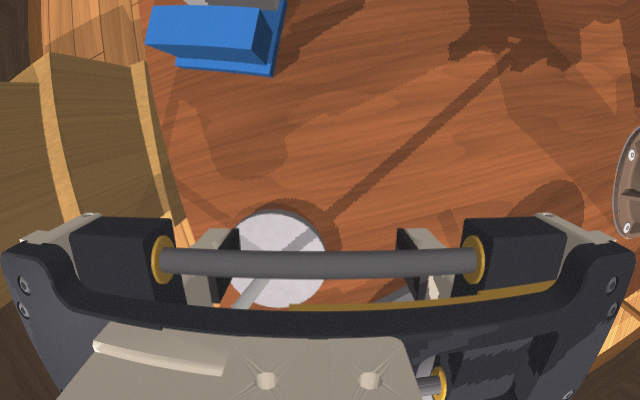

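The wrist sees the round lamp base under the TCP and the vice at upper left; the way to the right (world -y) is free. Moving toward the shelf.

```bash
python3 -m handwheel '[{"grip":-1,"travel":[0,1,0],"spin":0},{"grip":-1,"travel":[0,1,0],"spin":0},{"grip":-1,"travel":[0,1,0],"spin":0},{"grip":-1,"travel":[0,1,0],"spin":0},{"grip":-1,"travel":[1,1,-0.5],"spin":0},{"grip":-1,"travel":[1,1,-0.5],"spin":0},{"grip":-1,"travel":[1,1,-0.5],"spin":0},{"grip":-1,"travel":[1,1,-0.5],"spin":0}]' 30
python3 -m handwheel '[{"grip":-1,"travel":[1,1,-0.5],"spin":0},{"grip":-1,"travel":[1,1,-0.5],"spin":0},{"grip":-1,"travel":[1,1,-0.5],"spin":0},{"grip":-1,"travel":[1,1,-0.5],"spin":0},{"grip":-1,"travel":[1,1,0],"spin":0},{"grip":-1,"travel":[1,1,0],"spin":0},{"grip":-1,"travel":[1,0,0],"spin":0},{"grip":-1,"travel":[1,0,0],"spin":0}]'
python3 - <<'E'
from h import *
s=telemetry.get_state(); im=viewer.capture('wrist'); print(s['tcp_pos'],s['eef_rot'],s['joints'])
np.save('s1.npy',s,allow_pickle=True); cv2.imwrite('pics/w1.png',im[:,:,::-1])
E
```

```text
time_s: 2.05
tcp_pos: [0.2039, 0.4397, 0.2852]
eef_rot: [-180.0, 0.0, -12.9]
contact_force: [1.0, -0.3, 0.3]
gripper_width: 0.0875
gripper_force: 0.0
time_s: 3.05
tcp_pos: [0.3656, 0.2493, 0.3351]
eef_rot: [-179.9, -0.0, -12.9]
contact_force: [0.1, 1.3, 0.6]
gripper_width: 0.0875
gripper_force: 0.0
[0.36562857 0.24932419 0.33509936] [-1.79918516e+02 -2.50783892e-02 -1.28919654e+01] [ 5.99738795e+01 -5.33876036e+00 -1.68669109e+01 -4.16468553e-05
 -7.83865932e+01  1.71341814e+01]
```

View pics/w1.png

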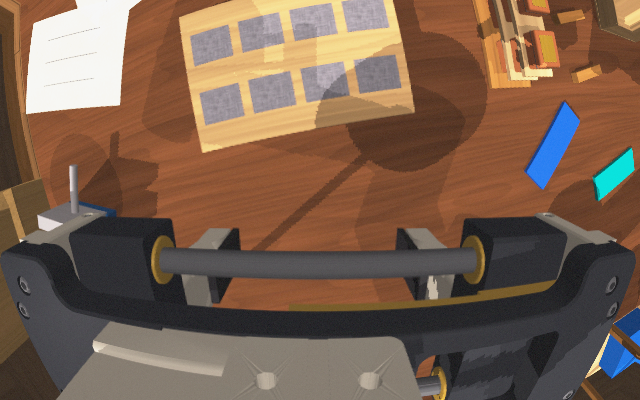

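The wrist view shows the shelf with all 8 felts (near row [221,104]..[378,74], far row [211,45]..[365,14]), the stack at [515,40] and the blue and turquoise look-alikes at right. Next I fit the shelf from the felts and get a rough stack pose.

```bash
cat >> h.py <<'E'
def grid():
    return np.array([[sx*.046,y] for sx in (1,-1) for y in (.114,.038,-.038,-.114)])
def fit(P,Q):  # Q ~ Rot P + t
    a,b=P-P.mean(0),Q-Q.mean(0); th=np.arctan2((a[:,0]*b[:,1]-a[:,1]*b[:,0]).sum(),(a*b).sum())
    c,s_=np.cos(th),np.sin(th); M=np.array([[c,-s_],[s_,c]]); t=Q.mean(0)-M@P.mean(0)
    return np.degrees(th),t,M,np.linalg.norm(P@M.T+t-Q,axis=1)
def felts(im,s,cam='wrist',smax=60,amin=600):
    hsv=cv2.cvtColor(im,cv2.COLOR_RGB2HSV); m=((hsv[...,1]<smax)&(hsv[...,2]>60)&(hsv[...,2]<190)).astype(np.uint8)
    m=cv2.morphologyEx(m,cv2.MORPH_OPEN,np.ones((3,3)))
    out=[]
    for c in cv2.findContours(m,cv2.RETR_EXTERNAL,cv2.CHAIN_APPROX_NONE)[0]:
        if cv2.contourArea(c)>amin:
            w=np.array([at(cam,p[0],.045,s) for p in c]); (x,y),(a,b),_=cv2.minAreaRect((w*1000).astype(np.float32)); out.append((x/1000,y/1000,a,b))
    return out
E
python3 - <<'E'
from h import *
s=np.load('s1.npy',allow_pickle=True).item(); im=cv2.imread('pics/w1.png')[:,:,::-1].copy()
f=felts(im,s); f=[a for a in f if 40<min(a[2:])<60 and 50<max(a[2:])<75]
for a in f: print(np.round(a,4))
px=[(365,14),(313,22),(260,32),(211,45),(378,74),(324,80),(273,92),(221,104)]
Q=np.array([at('wrist',p,.045,s) for p in px]); print(Q)
# order +y first: reverse
Q=Q[[3,2,1,0,7,6,5,4]]; print(fit(grid(),Q))
for n,p,z in [('nearedge pallet',(513,86),.012),('bearer1',(587,73),.02),('bearer2',(571,16),.02),('top box near',(543,48),.122),('loose',(0,0),0)]: print(n,at('wrist',p,z,s))
E
```

```text
Traceback (most recent call last):
  File "h.py", line 25, in felts
    w=np.array([at(cam,p[0],.045,s) for p in c]); (x,y),(a,b),_=cv2.minAreaRect((w*1000).astype(np.float32)); out.append((x/1000,y/1000,a,b))
                ~~^^^^^^^^^^^^^^^^^
  File "h.py", line 12, in at
    o,d=ray(cam,px,s); return np.round((o+d*(z-o[2])/d[2])[:2],4)
        ~~~^^^^^^^^^^
  File "h.py", line 5, in ray
    k=viewer.calibration(cam); u=np.array([(px[0]-k['cx'])/k['fx'],(px[1]-k['cy'])/k['fy']])
ValueError: time passes only in moves, steps and waits
```

```bash
sed -i "s/    k=viewer.calibration(cam); u=/    k=CAL.setdefault(cam,None) or CAL.update({cam:viewer.calibration(cam)}) or CAL[cam]; u=/; s/^def ray/CAL={}\ndef ray/" h.py
python3 - <<'E'
from h import *
s=np.load('s1.npy',allow_pickle=True).item(); im=cv2.imread('pics/w1.png')[:,:,::-1].copy()
f=felts(im,s); f=[a for a in f if 40<min(a[2:])<60 and 50<max(a[2:])<75]
for a in f: print(np.round(a,4))
px=[(365,14),(313,22),(260,32),(211,45),(378,74),(324,80),(273,92),(221,104)]
Q=np.array([at('wrist',p,.045,s) for p in px]); print(Q)
Q=Q[[3,2,1,0,7,6,5,4]]; print(fit(grid(),Q))
for n,p,z in [('nearedge pallet',(513,86),.012),('bearer1',(587,73),.02),('bearer2',(571,16),.02),('top box near',(543,48),.122)]: print(n,at('wrist',p,z,s))
E
```

```text
[ 0.4892  0.3646 61.2935 49.2533]
[ 0.486   0.2887 60.9338 49.3073]
[ 0.4827  0.2127 61.4383 49.1434]
[ 0.4794  0.1367 61.3126 49.1385]
[ 0.5812  0.3608 61.1856 49.6805]
[ 0.578   0.2848 61.2908 49.2958]
[ 0.5746  0.209  60.4991 49.3129]
[ 0.5707  0.1329 60.1846 48.6097]
[[0.5706 0.1331]
 [0.5727 0.2089]
 [0.5772 0.2854]
 [0.5805 0.3602]
 [0.4782 0.1362]
 [0.4847 0.2132]
 [0.4849 0.2867]
 [0.4887 0.3648]]
(np.float64(-2.3977034536523933), array([0.5296875, 0.2485625]), array([[ 0.99912451,  0.04183561],
       [-0.04183561,  0.99912451]]), array([0.00034841, 0.00079607, 0.0013766 , 0.00045651, 0.00046006,
       0.00180269, 0.00265063, 0.00085142]))
nearedge pallet [ 0.432  -0.1125]
bearer1 [ 0.4455 -0.3192]
bearer2 [ 0.5633 -0.306 ]
top box near [ 0.4824 -0.1036]
```

```bash
python3 -m handwheel '[{"grip":-1,"travel":[0.2,1,0],"spin":-1},{"grip":-1,"travel":[0.2,1,0],"spin":-1},{"grip":-1,"travel":[0.2,1,0],"spin":-0.6},{"grip":-1,"travel":[0.2,1,0],"spin":0},{"grip":-1,"travel":[0.2,1,0],"spin":0},{"grip":-1,"travel":[0.2,1,0],"spin":0},{"grip":-1,"travel":[0.2,1,0],"spin":0},{"grip":-1,"travel":[0.2,1,0],"spin":0}]'
python3 -m handwheel '[{"grip":-1,"travel":[0.2,1,0],"spin":0},{"grip":-1,"travel":[0.2,1,0],"spin":0},{"grip":-1,"travel":[0.2,1,0],"spin":0},{"grip":-1,"travel":[0.2,1,0],"spin":0},{"grip":-1,"travel":[0.2,1,0],"spin":0},{"grip":-1,"travel":[0.2,1,0],"spin":0},{"grip":-1,"travel":[0.2,1,0],"spin":0},{"grip":-1,"travel":[0,0,0],"spin":0}]'
python3 - <<'E'
from h import *
s=telemetry.get_state(); im=viewer.capture('wrist'); print(s['tcp_pos'],s['eef_rot'],s['joints'])
np.save('s2.npy',s,allow_pickle=True); cv2.imwrite('pics/w2.png',im[:,:,::-1])
cv2.imwrite('pics/w2c.png',cv2.resize(im[0:225,160:560,::-1],None,fx=2,fy=2,interpolation=cv2.INTER_CUBIC))
E
```

```text
time_s: 4.1
tcp_pos: [0.3947, 0.048, 0.3348]
eef_rot: [-180.0, -0.0, 0.1]
contact_force: [0.4, -0.7, -0.2]
gripper_width: 0.0875
gripper_force: 0.0
time_s: 5.1
tcp_pos: [0.4301, -0.1272, 0.3344]
eef_rot: [180.0, 0.0, -0.0]
contact_force: [-0.2, -0.2, 0.8]
gripper_width: 0.0876
gripper_force: 0.0
[ 0.43009574 -0.12721426  0.33440802] [ 1.79988438e+02  2.53260785e-02 -6.80434434e-03] [ 8.84709556e+00 -4.61296488e+00 -1.63148911e+01  7.68521737e-03
 -7.83248778e+01  8.11445457e+01]
```

View pics/w2c.png

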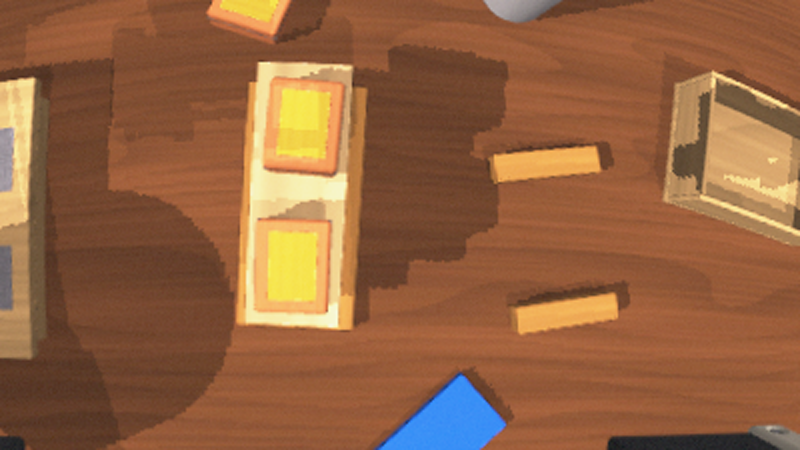

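The view shows two top boxes (crop [305,125] and [292,265]) on board2, the loose box at the top edge [250,15], bearers at [547,163] and [566,313], and the blue look-alike at bottom. I'll measure them by colour.

```bash
cat >> h.py <<'E'
def rect(poly,z,s,cam='wrist'):
    w=np.array([at(cam,p,z,s) for p in poly]); (x,y),(a,b),t=cv2.minAreaRect((w*1000).astype(np.float32))
    if a<b: a,b,t=b,a,t+90
    t=(t+90)%180-90
    return np.round([x,y,a,b,t],1)
def blobs(m,amin=150):
    m=cv2.morphologyEx(m.astype(np.uint8),cv2.MORPH_OPEN,np.ones((3,3)))
    return [c[:,0] for c in cv2.findContours(m,cv2.RETR_EXTERNAL,cv2.CHAIN_APPROX_NONE)[0] if cv2.contourArea(c)>amin]
def yellow(im):
    h=cv2.cvtColor(im,cv2.COLOR_RGB2HSV); return (h[...,0]>=22)&(h[...,0]<=35)&(h[...,1]>140)&(h[...,2]>150)
E
python3 - <<'E'
from h import *
s=np.load('s2.npy',allow_pickle=True).item(); im=cv2.imread('pics/w2.png')[:,:,::-1].copy()
h=cv2.cvtColor(im,cv2.COLOR_RGB2HSV)
for n,p in [('yel',(306,132)),('lid',(306,152)),('lid2',(291,152)),('board',(306,95)),('boardsh',(322,106)),('pallet',(341,90)),('bearer',(434,82)),('wood',(400,120))]: print(n,h[p[1],p[0]],im[p[1],p[0]])
for c in blobs(yellow(im)):
    print('yellow',c.mean(0),rect(c,.122,s),'z.03',rect(c,.03,s))
C=lambda L:[(160+a/2,b/2) for a,b in L]
print('board',rect(C([(352,65),(340,328),(243,325),(258,62)]),.092,s))
print('boxN',rect(C([(261,219),(331,221),(326,312),(254,310)]),.122,s))
print('boxF',rect(C([(272,77),(346,82),(337,174),(264,168)]),.122,s))
print('bA',rect(C([(491,157),(599,147),(602,170),(496,181)]),.02,s))
print('bB',rect(C([(513,309),(616,293),(619,317),(517,332)]),.02,s))
E
```

```text
yel [ 27 179 247] [247 229  74]
lid [ 17 142 247] [247 188 109]
lid2 [ 17 145 247] [247 188 107]
board [ 26  72 247] [247 238 177]
boardsh [ 16 117 215] [215 169 116]
pallet [ 12 153 128] [128  82  51]
bearer [ 17 164 239] [239 171  85]
wood [ 11 160 150] [150  90  56]
yellow [305.37837838 132.71171171] [ 482.4 -113.8   41.2   28.    -0.5] z.03 [ 478.3 -110.5   51.6   35.1   -0.5]
yellow [311.13888889  61.34259259] [ 567.1 -120.1   40.1   27.8   -5.4] z.03 [ 584.6 -118.4   50.2   34.9   -5.3]
yellow [284.80645161   3.12903226] [639.7 -88.   32.3  12.3  87.2] z.03 [675.5 -78.1  40.5  15.4  87.2]
board [ 527.  -115.8  170.7   62.2   -2.5]
boxN [ 482.1 -114.    54.4   42.3   -3. ]
boxF [ 565.4 -121.6   56.    43.    -4.7]
bA [ 563.3 -308.2   93.3   18.8  -79.6]
bB [ 445.5 -328.9   92.8   20.1  -79.7]
```

```bash
cat >> h.py <<'E'
A=dict(far1=(.5811,.3607),far2=(.5778,.2848),far3=(.5746,.2088),far4=(.5713,.1329),near1=(.4891,.3647),near2=(.4858,.2888),near3=(.4826,.2128),near4=(.4793,.1369))
def plan(x,y,z,yaw,n=0,s=None):
    """prints rows units: if n: n equal rows (arc); else spin total & tool xyz totals at the final yaw"""
    s=s or telemetry.get_state(); p=s['tcp_pos']; y0=s['eef_rot'][2]
    dy=(yaw-y0+180)%360-180; d=np.array([x-p[0],y-p[1]]); sp=-dy/5
    ax=lambda a: np.array([[np.cos(a),np.sin(a)],[np.sin(a),-np.cos(a)]])  # columns tool x,y in world
    n_=max(n,1); Ms=sum(ax(np.radians(y0+dy*k/n_)) for k in range(n_)) if n else ax(np.radians(yaw))
    v=np.linalg.solve(Ms,d)/.025
    print('at',np.round(p,4),np.round(s['eef_rot'],1),'w',round(s['gripper_width'],4),'| spin',round(sp/n_,3),'xy',np.round(v,3),'z',round((p[2]-z)/.025/n_,3),'t',round(s['time_s'],2))
E
python3 -m handwheel '[{"grip":-1,"travel":[0,0,0],"spin":1},{"grip":-1,"travel":[0.9,-0.12,1],"spin":0},{"grip":-1,"travel":[0.9,-0.12,1],"spin":0},{"grip":-1,"travel":[0.9,-0.12,1],"spin":0},{"grip":-1,"travel":[0.9,-0.12,1],"spin":0},{"grip":-1,"travel":[0.9,-0.12,1],"spin":0},{"grip":-1,"travel":[0.9,-0.12,1],"spin":0},{"grip":-1,"travel":[0,0,0],"spin":0}]'
python3 - <<'E'
from h import *
plan(.566,-.121,.104,-5)
E
```

```text
time_s: 6.15
tcp_pos: [0.5659, -0.1187, 0.1821]
eef_rot: [180.0, 0.2, -4.8]
contact_force: [-0.2, -0.1, 0.6]
gripper_width: 0.0874
gripper_force: 0.0
at [ 0.5659 -0.1187  0.1821] [180.    0.2  -4.8] w 0.0874 | spin 0.031 xy [0.012 0.093] z 3.125 t 6.15
```

```bash
python3 -m handwheel '[{"grip":-1,"travel":[0,0.09,1],"spin":0},{"grip":-1,"travel":[0,0,1],"spin":0},{"grip":-1,"travel":[0,0,1],"spin":0},{"grip":-1,"travel":[0,0,0.12],"spin":0},{"grip":1,"travel":[0,0,0],"spin":0},{"grip":1,"travel":[0,0,0],"spin":0},{"grip":1,"travel":[0,0,0],"spin":0},{"grip":1,"travel":[0,0,0],"spin":0}]' 35
python3 -m handwheel '[{"grip":1,"travel":[0,0,-0.5],"spin":0},{"grip":1,"travel":[0,0,-1],"spin":0},{"grip":1,"travel":[0,0,-0.5],"spin":0}]'
python3 - <<'E'
from h import *
plan(*A['far1'],.14,-92.45,18)
E
```

```text
time_s: 7.15
tcp_pos: [0.5662, -0.1219, 0.1071]
eef_rot: [-180.0, -0.0, -4.9]
contact_force: [-0.4, -0.0, 0.6]
gripper_width: 0.053
gripper_force: 0.0
time_s: 7.52
tcp_pos: [0.5666, -0.1219, 0.1583]
eef_rot: [-180.0, -0.1, -4.9]
contact_force: [0.4, -0.5, -1.4]
gripper_width: 0.0437
gripper_force: 35.0
at [ 0.5666 -0.1219  0.1583] [-1.8e+02 -1.0e-01 -4.9e+00] w 0.0437 | spin 0.973 xy [-0.83  -0.845] z 0.041 t 7.53
```

```bash
python3 -m handwheel '[{"grip":1,"travel":[-0.83,-0.845,0],"spin":0.973},{"grip":1,"travel":[-0.83,-0.845,0],"spin":0.973},{"grip":1,"travel":[-0.83,-0.845,0],"spin":0.973},{"grip":1,"travel":[-0.83,-0.845,0],"spin":0.973},{"grip":1,"travel":[-0.83,-0.845,0],"spin":0.973},{"grip":1,"travel":[-0.83,-0.845,0],"spin":0.973},{"grip":1,"travel":[-0.83,-0.845,0],"spin":0.973},{"grip":1,"travel":[-0.83,-0.845,0],"spin":0.973}]'
python3 -m handwheel '[{"grip":1,"travel":[-0.83,-0.845,0],"spin":0.973},{"grip":1,"travel":[-0.83,-0.845,0],"spin":0.973},{"grip":1,"travel":[-0.83,-0.845,0],"spin":0.973},{"grip":1,"travel":[-0.83,-0.845,0],"spin":0.973},{"grip":1,"travel":[-0.83,-0.845,0],"spin":0.973},{"grip":1,"travel":[-0.83,-0.845,0],"spin":0.973},{"grip":1,"travel":[-0.83,-0.845,0],"spin":0.973},{"grip":1,"travel":[-0.83,-0.845,0],"spin":0.973}]'
python3 -m handwheel '[{"grip":1,"travel":[-0.83,-0.845,0],"spin":0.973},{"grip":1,"travel":[-0.83,-0.845,0],"spin":0.973},{"grip":1,"travel":[0,0,0],"spin":0}]'
python3 - <<'E'
from h import *
plan(*A['far1'],.075,-92.45)
cv2.imwrite('pics/w3.png',viewer.capture('wrist')[:,:,::-1])
E
```

```text
time_s: 8.52
tcp_pos: [0.4762, 0.0936, 0.1569]
eef_rot: [-180.0, 0.0, -44.0]
contact_force: [1.0, -0.0, -1.0]
gripper_width: 0.0439
gripper_force: 35.0
time_s: 9.52
tcp_pos: [0.5422, 0.3166, 0.1566]
eef_rot: [180.0, 0.0, -82.9]
contact_force: [0.2, 0.3, -1.1]
gripper_width: 0.0433
gripper_force: 35.0
time_s: 9.9
tcp_pos: [0.5814, 0.3617, 0.1556]
eef_rot: [180.0, -0.0, -92.5]
contact_force: [-0.9, -0.3, -2.2]
gripper_width: 0.0438
gripper_force: 35.0
at [0.5814 0.3617 0.1556] [180.   -0.  -92.5] w 0.0438 | spin -0.005 xy [0.041 0.01 ] z 3.225 t 9.9
```

View pics/w3.png

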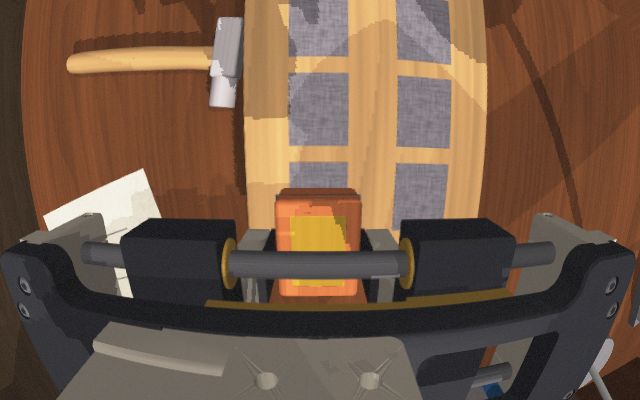

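The box is held lid up and square over far1 ([318,245]); the hammer is well clear at left. It was gripped a little high, so I lower by feel.

```bash
python3 -m handwheel '[{"grip":1,"travel":[0.04,0,1],"spin":0},{"grip":1,"travel":[0,0,1],"spin":0},{"grip":1,"travel":[0,0,0.8],"spin":0},{"grip":1,"travel":[0,0,0],"spin":0}]'
python3 -m handwheel '[{"grip":1,"travel":[0,0,0.16],"spin":0},{"grip":1,"travel":[0,0,0],"spin":0}]'
python3 -m handwheel '[{"grip":1,"travel":[0,0,0.16],"spin":0},{"grip":1,"travel":[0,0,0],"spin":0}]'
python3 - <<'E'
from h import *
viewer.capture('side'); im=viewer.capture('side')
s=telemetry.get_state(); w=viewer.capture('wrist'); np.save('s4.npy',s,allow_pickle=True); cv2.imwrite('pics/w4.png',w[:,:,::-1])
for c in blobs(yellow(w),80): print(c.min(0),c.max(0))
cv2.imwrite('pics/sd4.png',cv2.resize(im[110:210,230:390,::-1],None,fx=5,fy=5,interpolation=cv2.INTER_CUBIC))
E
```

```text
time_s: 10.45
tcp_pos: [0.5792, 0.3582, 0.0851]
eef_rot: [179.8, -0.1, -92.4]
contact_force: [0.6, -0.6, -1.3]
gripper_width: 0.0435
gripper_force: 35.0
time_s: 10.7
tcp_pos: [0.5808, 0.3598, 0.0834]
eef_rot: [-180.0, 0.0, -92.4]
contact_force: [1.0, 0.4, -1.9]
gripper_width: 0.0439
gripper_force: 35.0
time_s: 10.95
tcp_pos: [0.5805, 0.3596, 0.0785]
eef_rot: [180.0, -0.0, -92.5]
contact_force: [-0.1, -0.1, -2.3]
gripper_width: 0.0436
gripper_force: 35.0
```

View pics/sd4.png

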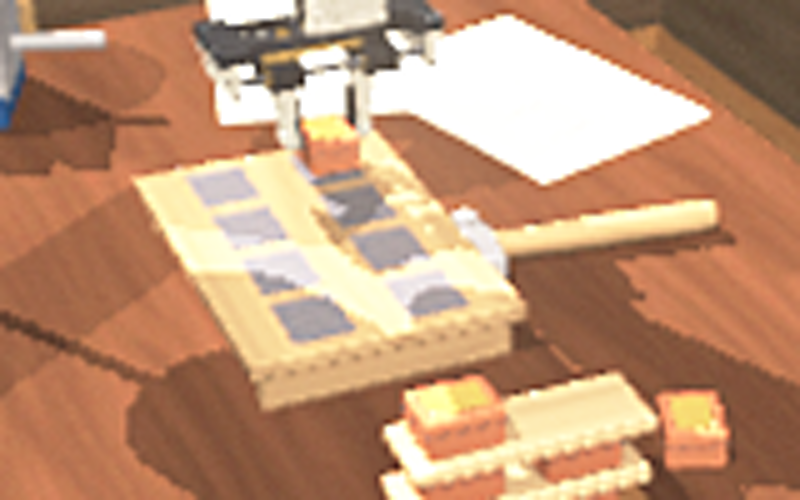

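The box is held over far1 (crop [330,140]); the stack is intact with one top box left. Lowering on with a softer grip.

```bash
python3 -m handwheel '[{"grip":1,"travel":[0.02,-0.02,0.12],"spin":0},{"grip":1,"travel":[0,0,0],"spin":0}]' 15
python3 -m handwheel '[{"grip":1,"travel":[0,0,0.12],"spin":0},{"grip":1,"travel":[0,0,0],"spin":0}]'
python3 -m handwheel '[{"grip":1,"travel":[0,0,0.12],"spin":0},{"grip":1,"travel":[0,0,0],"spin":0}]'
```

```text
time_s: 11.35
tcp_pos: [0.581, 0.3589, 0.0752]
eef_rot: [180.0, -0.0, -92.5]
contact_force: [0.9, 0.6, -1.4]
gripper_width: 0.0439
gripper_force: 15.0
time_s: 11.6
tcp_pos: [0.5809, 0.359, 0.0722]
eef_rot: [180.0, -0.0, -92.5]
contact_force: [-0.4, 0.1, -1.9]
gripper_width: 0.0441
gripper_force: 15.0
time_s: 11.85
tcp_pos: [0.5814, 0.3593, 0.0703]
eef_rot: [-180.0, 0.0, -92.4]
contact_force: [0.9, -0.8, 4.5]
gripper_width: 0.0436
gripper_force: 15.0
```

```bash
python3 -m handwheel '[{"grip":-0.4,"travel":[0,0,0],"spin":0},{"grip":-0.4,"travel":[0,0,0],"spin":0},{"grip":-0.4,"travel":[0,0,0],"spin":0},{"grip":-0.4,"travel":[0,0,-0.5],"spin":0},{"grip":-0.4,"travel":[0,0,-1],"spin":0},{"grip":-0.4,"travel":[0,0,-1],"spin":0},{"grip":-0.4,"travel":[0,0,-1],"spin":0},{"grip":-0.4,"travel":[0,0,0],"spin":0}]' 35
python3 - <<'E'
from h import *
plan(.4822,-.114,.158,-2,18)
E
```

```text
time_s: 12.85
tcp_pos: [0.5823, 0.3601, 0.1607]
eef_rot: [-179.8, 0.2, -92.4]
contact_force: [0.1, 0.4, 0.1]
gripper_width: 0.0613
gripper_force: 0.0
at [0.5823 0.3601 0.1607] [-179.8    0.2  -92.4] w 0.0613 | spin -1.005 xy [0.734 0.946] z 0.006 t 12.85
```

```bash
python3 -m handwheel '[{"grip":-0.5,"travel":[0.734,0.946,0],"spin":-1},{"grip":-0.5,"travel":[0.734,0.946,0],"spin":-1},{"grip":-0.5,"travel":[0.734,0.946,0],"spin":-1},{"grip":-0.5,"travel":[0.734,0.946,0],"spin":-1},{"grip":-0.5,"travel":[0.734,0.946,0],"spin":-1},{"grip":-0.5,"travel":[0.734,0.946,0],"spin":-1},{"grip":-0.5,"travel":[0.734,0.946,0],"spin":-1},{"grip":-0.5,"travel":[0.734,0.946,0],"spin":-1}]'
python3 -m handwheel '[{"grip":-0.5,"travel":[0.734,0.946,0],"spin":-1},{"grip":-0.5,"travel":[0.734,0.946,0],"spin":-1},{"grip":-0.5,"travel":[0.734,0.946,0],"spin":-1},{"grip":-0.5,"travel":[0.734,0.946,0],"spin":-1},{"grip":-0.5,"travel":[0.734,0.946,0],"spin":-1},{"grip":-0.5,"travel":[0.734,0.946,0],"spin":-1},{"grip":-0.5,"travel":[0.734,0.946,0],"spin":-1},{"grip":-0.5,"travel":[0.734,0.946,0],"spin":-1}]'
python3 -m handwheel '[{"grip":-0.5,"travel":[0.734,0.946,0],"spin":-1},{"grip":-0.5,"travel":[0.734,0.946,0],"spin":-1},{"grip":-0.5,"travel":[0,0,0],"spin":0}]'
python3 - <<'E'
from h import *
plan(.4822,-.114,.104,-2)
E
```

```text
time_s: 13.85
tcp_pos: [0.4386, 0.1711, 0.1571]
eef_rot: [180.0, 0.0, -52.3]
contact_force: [0.3, -0.0, -0.1]
gripper_width: 0.0655
gripper_force: 0.0
time_s: 14.85
tcp_pos: [0.451, -0.0634, 0.1572]
eef_rot: [-180.0, -0.0, -12.3]
contact_force: [0.2, -1.0, -0.2]
gripper_width: 0.0656
gripper_force: 0.0
time_s: 15.22
tcp_pos: [0.4794, -0.1166, 0.1567]
eef_rot: [180.0, 0.0, -2.5]
contact_force: [-1.0, 0.9, -0.7]
gripper_width: 0.0658
gripper_force: 0.0
at [ 0.4794 -0.1166  0.1567] [180.    0.   -2.5] w 0.0658 | spin -0.107 xy [ 0.108 -0.107] z 2.109 t 15.22
```

```bash
python3 -m handwheel '[{"grip":-0.5,"travel":[0.11,-0.11,0.5],"spin":-0.1},{"grip":-0.5,"travel":[0,0,1],"spin":0},{"grip":-0.5,"travel":[0,0,0.6],"spin":0},{"grip":-0.5,"travel":[0,0,0],"spin":0},{"grip":1,"travel":[0,0,0],"spin":0},{"grip":1,"travel":[0,0,0],"spin":0},{"grip":1,"travel":[0,0,0],"spin":0},{"grip":1,"travel":[0,0,0],"spin":0}]' 35
python3 -m handwheel '[{"grip":1,"travel":[0,0,0],"spin":0},{"grip":1,"travel":[0,0,-0.5],"spin":0},{"grip":1,"travel":[0,0,-1],"spin":0},{"grip":1,"travel":[0,0,-0.6],"spin":0},{"grip":1,"travel":[0,0,0],"spin":0}]'
python3 - <<'E'
from h import *
plan(*A['far2'],.155,-92.45,18)
E
```

```text
time_s: 16.23
tcp_pos: [0.4823, -0.1127, 0.1052]
eef_rot: [-180.0, -0.1, -1.9]
contact_force: [-0.5, 1.5, 4.6]
gripper_width: 0.0438
gripper_force: 35.0
time_s: 16.85
tcp_pos: [0.4826, -0.1125, 0.1582]
eef_rot: [-180.0, -0.1, -2.0]
contact_force: [-0.3, -1.0, -1.9]
gripper_width: 0.0435
gripper_force: 35.0
at [ 0.4826 -0.1125  0.1582] [-1.8e+02 -1.0e-01 -2.0e+00] w 0.0435 | spin 1.006 xy [-0.523 -0.863] z 0.007 t 16.85
```

```bash
python3 -m handwheel '[{"grip":1,"travel":[-0.523,-0.863,0],"spin":1},{"grip":1,"travel":[-0.523,-0.863,0],"spin":1},{"grip":1,"travel":[-0.523,-0.863,0],"spin":1},{"grip":1,"travel":[-0.523,-0.863,0],"spin":1},{"grip":1,"travel":[-0.523,-0.863,0],"spin":1},{"grip":1,"travel":[-0.523,-0.863,0],"spin":1},{"grip":1,"travel":[-0.523,-0.863,0],"spin":1},{"grip":1,"travel":[-0.523,-0.863,0],"spin":1}]'
python3 -m handwheel '[{"grip":1,"travel":[-0.523,-0.863,0],"spin":1},{"grip":1,"travel":[-0.523,-0.863,0],"spin":1},{"grip":1,"travel":[-0.523,-0.863,0],"spin":1},{"grip":1,"travel":[-0.523,-0.863,0],"spin":1},{"grip":1,"travel":[-0.523,-0.863,0],"spin":1},{"grip":1,"travel":[-0.523,-0.863,0],"spin":1},{"grip":1,"travel":[-0.523,-0.863,0],"spin":1},{"grip":1,"travel":[-0.523,-0.863,0],"spin":1}]'
python3 -m handwheel '[{"grip":1,"travel":[-0.523,-0.863,0],"spin":1},{"grip":1,"travel":[-0.523,-0.863,0],"spin":1},{"grip":1,"travel":[0,0,0],"spin":0.1}]'
python3 - <<'E'
from h import *
plan(*A['far2'],.059,-92.45)
E
```

```text
time_s: 17.85
tcp_pos: [0.4409, 0.0816, 0.1563]
eef_rot: [179.9, 0.0, -42.1]
contact_force: [0.1, 0.8, -1.5]
gripper_width: 0.0437
gripper_force: 35.0
time_s: 18.85
tcp_pos: [0.535, 0.2557, 0.1558]
eef_rot: [179.9, -0.0, -82.1]
contact_force: [-0.4, -0.6, -1.9]
gripper_width: 0.0434
gripper_force: 35.0
time_s: 19.23
tcp_pos: [0.576, 0.2859, 0.1551]
eef_rot: [179.9, -0.1, -92.5]
contact_force: [-0.8, 0.4, -1.7]
gripper_width: 0.0439
gripper_force: 35.0
at [0.576  0.2859 0.1551] [ 1.799e+02 -1.000e-01 -9.250e+01] w 0.0439 | spin -0.011 xy [ 0.04  -0.075] z 3.844 t 19.23
```

```bash
python3 -m handwheel '[{"grip":1,"travel":[0.04,-0.075,1],"spin":0},{"grip":1,"travel":[0,0,1],"spin":0},{"grip":1,"travel":[0,0,1],"spin":0},{"grip":1,"travel":[0,0,0.55],"spin":0},{"grip":1,"travel":[0,0,0.1],"spin":0},{"grip":1,"travel":[0,0,0],"spin":0}]'
python3 -m handwheel '[{"grip":1,"travel":[0,0,0.14],"spin":0},{"grip":1,"travel":[0,0,0.06],"spin":0},{"grip":1,"travel":[0,0,0],"spin":0}]' 15
```

```text
time_s: 19.98
tcp_pos: [0.5776, 0.2845, 0.0664]
eef_rot: [-180.0, 0.0, -92.4]
contact_force: [-0.6, -0.1, -0.7]
gripper_width: 0.0439
gripper_force: 35.0
time_s: 20.35
tcp_pos: [0.5774, 0.2844, 0.0609]
eef_rot: [-180.0, 0.0, -92.4]
contact_force: [0.6, -0.2, -1.4]
gripper_width: 0.0436
gripper_force: 15.0
```

```bash
python3 -m handwheel '[{"grip":1,"travel":[0,0,0.1],"spin":0},{"grip":1,"travel":[0,0,0.06],"spin":0},{"grip":1,"travel":[0,0,0],"spin":0}]'
python3 -m handwheel '[{"grip":-0.4,"travel":[0,0,0],"spin":0},{"grip":-0.4,"travel":[0,0,0],"spin":0},{"grip":-0.4,"travel":[0,0,0],"spin":0},{"grip":-0.4,"travel":[0,0,-0.5],"spin":0},{"grip":-0.4,"travel":[0,0,-1],"spin":0},{"grip":-0.4,"travel":[0,0,-1],"spin":0},{"grip":-0.4,"travel":[0,0,-1],"spin":0},{"grip":-0.4,"travel":[0,0,0],"spin":0}]' 35
python3 - <<'E'
from h import *
plan(.45,-.13,.30,-2.5,18)
E
```

```text
time_s: 20.72
tcp_pos: [0.5775, 0.2845, 0.0582]
eef_rot: [-180.0, 0.0, -92.4]
contact_force: [-4.5, -1.1, 9.7]
gripper_width: 0.0438
gripper_force: 15.0
time_s: 21.72
tcp_pos: [0.5787, 0.2853, 0.1477]
eef_rot: [-179.8, 0.2, -92.4]
contact_force: [0.3, -1.2, -0.2]
gripper_width: 0.0615
gripper_force: 0.0
at [0.5787 0.2853 0.1477] [-179.8    0.2  -92.4] w 0.0615 | spin -0.999 xy [0.58  0.902] z -0.338 t 21.73
```

```bash
python3 -m handwheel '[{"grip":-1,"travel":[0.58,0.9,-0.34],"spin":-1},{"grip":-1,"travel":[0.58,0.9,-0.34],"spin":-1},{"grip":-1,"travel":[0.58,0.9,-0.34],"spin":-1},{"grip":-1,"travel":[0.58,0.9,-0.34],"spin":-1},{"grip":-1,"travel":[0.58,0.9,-0.34],"spin":-1},{"grip":-1,"travel":[0.58,0.9,-0.34],"spin":-1},{"grip":-1,"travel":[0.58,0.9,-0.34],"spin":-1},{"grip":-1,"travel":[0.58,0.9,-0.34],"spin":-1}]'
python3 -m handwheel '[{"grip":-1,"travel":[0.58,0.9,-0.34],"spin":-1},{"grip":-1,"travel":[0.58,0.9,-0.34],"spin":-1},{"grip":-1,"travel":[0.58,0.9,-0.34],"spin":-1},{"grip":-1,"travel":[0.58,0.9,-0.34],"spin":-1},{"grip":-1,"travel":[0.58,0.9,-0.34],"spin":-1},{"grip":-1,"travel":[0.58,0.9,-0.34],"spin":-1},{"grip":-1,"travel":[0.58,0.9,-0.34],"spin":-1},{"grip":-1,"travel":[0.58,0.9,-0.34],"spin":-1}]'
python3 -m handwheel '[{"grip":-1,"travel":[0.58,0.9,-0.34],"spin":-1},{"grip":-1,"travel":[0.58,0.9,-0.34],"spin":-1},{"grip":-1,"travel":[0,0,0],"spin":0},{"grip":-1,"travel":[0,0,0],"spin":0}]'
cat >> h.py <<'E'
def snap(name,crop=None,f=2):
    s=telemetry.get_state(); im=viewer.capture('wrist'); np.save(f's_{name}.npy',s,allow_pickle=True); cv2.imwrite(f'pics/{name}.png',im[:,:,::-1])
    if crop: x0,y0,x1,y1=crop; cv2.imwrite(f'pics/{name}c.png',cv2.resize(im[y0:y1,x0:x1,::-1],None,fx=f,fy=f,interpolation=cv2.INTER_CUBIC))
    return s,im
E
python3 - <<'E'
from h import *
s,im=snap('w5',(160,0,560,225)); plan(.527,-.1158,.085,-2.5)
E
```

```text
time_s: 22.72
tcp_pos: [0.4357, 0.1279, 0.2125]
eef_rot: [180.0, 0.0, -52.3]
contact_force: [0.6, 0.0, 0.3]
gripper_width: 0.0877
gripper_force: 0.0
time_s: 23.72
tcp_pos: [0.4283, -0.0819, 0.2807]
eef_rot: [-180.0, -0.0, -12.3]
contact_force: [0.4, 0.3, 0.1]
gripper_width: 0.0876
gripper_force: 0.0
time_s: 24.22
tcp_pos: [0.4489, -0.1302, 0.2969]
eef_rot: [-180.0, 0.0, -2.5]
contact_force: [0.6, -0.4, -0.1]
gripper_width: 0.0875
gripper_force: 0.0
at [ 0.4489 -0.1299  0.297 ] [-180.     0.    -2.5] w 0.0874 | spin 0.001 xy [ 3.098 -0.701] z 8.478 t 24.27
```

View pics/w5c.png

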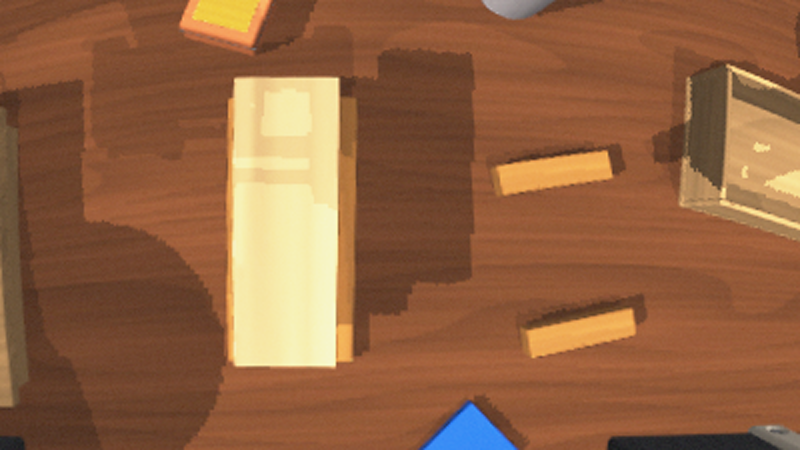

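Board2 lies bare on the stack (crop corners [235,77],[338,78],[336,367],[233,366]); bearers at [552,172] and [579,333]; the loose box is at [228,20].

```bash
cat >> h.py <<'E'
def board(im,z,s,smax=115,vmin=190):
    h=cv2.cvtColor(im,cv2.COLOR_RGB2HSV); m=(h[...,1]<smax)&(h[...,2]>vmin)&(h[...,0]>14)&(h[...,0]<36); m[215:]=0; m[:,:180]=0
    for c in blobs(m,1500): print('board',np.round(c.mean(0)),rect(c,z,s))
E
python3 - <<'E'
from h import *
s=np.load('s_w5.npy',allow_pickle=True).item(); im=cv2.imread('pics/w5.png')[:,:,::-1].copy()
board(im,.092,s); C=lambda L:[(160+a/2,b/2) for a,b in L]
print(rect(C([(235,77),(338,78),(336,367),(233,366)]),.092,s))
print('bA',rect(C([(491,168),(609,150),(613,175),(497,195)]),.02,s))
print('bB',rect(C([(521,332),(633,309),(636,332),(527,357)]),.02,s))
for a in felts(im,s): print(np.round(a,3))
E
```

```text
board [302. 110.] [ 528.2 -116.   167.8   59.6   -3. ]
[ 527.7 -116.9  169.7   60.6   -3.4]
bA [ 563.4 -306.4   95.3   19.5  -79.1]
bB [ 446.  -327.1   94.6   19.2  -79.4]
[-4.80000e-02 -4.71000e-01  1.71182e+02  6.45720e+01]
[-1.46000e-01 -7.88000e-01  2.05741e+02  1.26392e+02]
[ 9.90000e-02 -4.45000e-01  2.31170e+02  1.06038e+02]
[8.500000e-02 3.990000e-01 5.429050e+02 1.444825e+03]
[ 3.06000e-01 -1.24000e-01  5.05384e+02  1.36292e+02]
[  0.303  -0.609 275.024  75.427]
[  0.347   0.355  75.27  266.264]
[ 0.48   0.137 61.832 48.526]
[  0.461  -0.709  87.569 107.656]
[ 0.574  0.209 60.847 49.282]
[ 0.572  0.133 60.253 48.897]
```

```bash
python3 -m handwheel '[{"grip":-1,"travel":[0.63,-0.14,1],"spin":0.1},{"grip":-1,"travel":[0.63,-0.14,1],"spin":0},{"grip":-1,"travel":[0.63,-0.14,1],"spin":0},{"grip":-1,"travel":[0.63,-0.14,1],"spin":0},{"grip":-1,"travel":[0.63,-0.14,1],"spin":0},{"grip":-1,"travel":[0,0,1],"spin":0},{"grip":-1,"travel":[0,0,0],"spin":0}]'
python3 - <<'E'
from h import *
plan(.528,-.1165,.085,-3)
E
```

```text
time_s: 25.15
tcp_pos: [0.5273, -0.116, 0.1455]
eef_rot: [180.0, 0.2, -2.9]
contact_force: [0.6, -0.1, 0.3]
gripper_width: 0.0879
gripper_force: 0.0
at [ 0.5273 -0.116   0.1455] [180.    0.2  -2.9] w 0.0879 | spin 0.014 xy [0.028 0.017] z 2.421 t 25.15
```

```bash
python3 -m handwheel '[{"grip":-1,"travel":[0.03,0.02,1],"spin":0},{"grip":-1,"travel":[0,0,1],"spin":0},{"grip":-1,"travel":[0,0,0.4],"spin":0},{"grip":-1,"travel":[0,0,0],"spin":0},{"grip":1,"travel":[0,0,0],"spin":0},{"grip":1,"travel":[0,0,0],"spin":0},{"grip":1,"travel":[0,0,0],"spin":0},{"grip":1,"travel":[0,0,0],"spin":0}]' 30
python3 -m handwheel '[{"grip":1,"travel":[0,0,0],"spin":0},{"grip":1,"travel":[0,0,0],"spin":0},{"grip":1,"travel":[0,0,-0.4],"spin":0},{"grip":1,"travel":[0,0,-0.8],"spin":0},{"grip":1,"travel":[0,0,-0.8],"spin":0},{"grip":1,"travel":[0,0,0],"spin":0}]'
python3 - <<'E'
from h import *
plan(.5045,-.3177,.1,10.2,9)
E
```

```text
time_s: 26.15
tcp_pos: [0.5298, -0.1172, 0.0877]
eef_rot: [-180.0, -0.0, -2.9]
contact_force: [-1.6, 0.5, 2.4]
gripper_width: 0.0597
gripper_force: 30.0
time_s: 26.9
tcp_pos: [0.5306, -0.1172, 0.139]
eef_rot: [-180.0, -0.2, -2.9]
contact_force: [0.0, -0.4, -1.2]
gripper_width: 0.0595
gripper_force: 30.0
at [ 0.5306 -0.1172  0.139 ] [-180.    -0.2   -2.9] w 0.0595 | spin -0.292 xy [-0.161  0.886] z 0.173 t 26.9
```

```bash
python3 -m handwheel '[{"grip":1,"travel":[-0.16,0.886,0],"spin":-0.292},{"grip":1,"travel":[-0.16,0.886,0],"spin":-0.292},{"grip":1,"travel":[-0.16,0.886,0],"spin":-0.292},{"grip":1,"travel":[-0.16,0.886,0],"spin":-0.292},{"grip":1,"travel":[-0.16,0.886,0],"spin":-0.292},{"grip":1,"travel":[-0.16,0.886,0.5],"spin":-0.292},{"grip":1,"travel":[-0.16,0.886,0.5],"spin":-0.292},{"grip":1,"travel":[-0.16,0.886,0.5],"spin":-0.292}]'
python3 -m handwheel '[{"grip":1,"travel":[-0.16,0.886,0.5],"spin":-0.292},{"grip":1,"travel":[0,0,0.2],"spin":0},{"grip":1,"travel":[0,0,0],"spin":0},{"grip":1,"travel":[0,0,0],"spin":0}]'
python3 - <<'E'
from h import *
s,im=snap('w6'); plan(.5063,-.3174,.026,10.2)
E
```

```text
time_s: 27.9
tcp_pos: [0.5037, -0.2957, 0.0985]
eef_rot: [-180.0, 0.1, 8.8]
contact_force: [0.9, -0.5, -1.1]
gripper_width: 0.0595
gripper_force: 30.0
time_s: 28.4
tcp_pos: [0.504, -0.3172, 0.0826]
eef_rot: [180.0, -0.0, 10.2]
contact_force: [-0.2, -0.1, -0.8]
gripper_width: 0.0599
gripper_force: 30.0
at [ 0.5041 -0.3172  0.0828] [180.   -0.   10.2] w 0.0596 | spin 0.006 xy [0.085 0.024] z 2.271 t 28.45
```

View pics/w6.png

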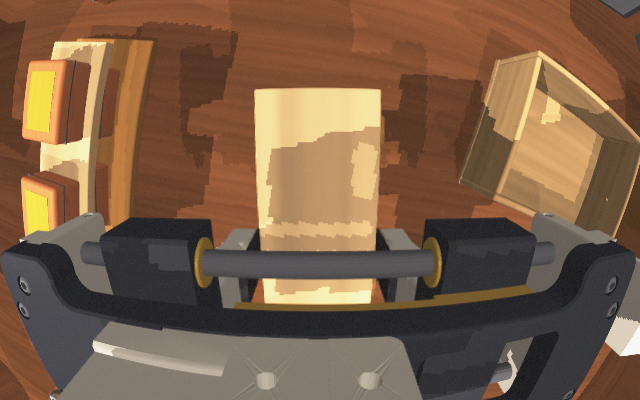

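Board held level over the bearers (front edge at row 88, centred in column); the middle-layer boxes and board1 are undisturbed at left. Front edge position agrees with the estimated offset (83 mm).

```bash
python3 -m handwheel '[{"grip":1,"travel":[0.085,0.02,1],"spin":0},{"grip":1,"travel":[0,0,0.8],"spin":0},{"grip":1,"travel":[0,0,0.3],"spin":0},{"grip":1,"travel":[0,0,0],"spin":0}]'
python3 -m handwheel '[{"grip":1,"travel":[0,0,0.12],"spin":0},{"grip":1,"travel":[0,0,0.06],"spin":0},{"grip":1,"travel":[0,0,0],"spin":0}]' 12
```

```text
time_s: 28.95
tcp_pos: [0.5061, -0.3176, 0.0299]
eef_rot: [-180.0, 0.0, 10.2]
contact_force: [0.5, 0.5, -0.4]
gripper_width: 0.0599
gripper_force: 30.0
time_s: 29.32
tcp_pos: [0.5063, -0.3179, 0.0258]
eef_rot: [180.0, -0.0, 10.2]
contact_force: [0.2, 1.0, 0.4]
gripper_width: 0.0598
gripper_force: 12.0
```

```bash
python3 -m handwheel '[{"grip":-1,"travel":[0,0,0],"spin":0},{"grip":-1,"travel":[0,0,0],"spin":0},{"grip":-1,"travel":[0,0,0],"spin":0},{"grip":-1,"travel":[0,0,-0.5],"spin":0},{"grip":-1,"travel":[0,0,-1],"spin":0},{"grip":-1,"travel":[0,0,-1],"spin":0},{"grip":-1,"travel":[0,0,-1],"spin":0},{"grip":-1,"travel":[0,0,-1],"spin":0}]' 35
python3 - <<'E'
from h import *
plan(.44,-.15,.28,-3,8)
E
```

```text
time_s: 30.32
tcp_pos: [0.506, -0.3179, 0.1397]
eef_rot: [180.0, -0.0, 10.2]
contact_force: [0.1, -0.0, -0.0]
gripper_width: 0.0878
gripper_force: 0.0
at [ 0.506  -0.3179  0.1397] [180.   -0.   10.2] w 0.0878 | spin 0.33 xy [-0.265 -0.864] z -0.701 t 30.32
```

```bash
python3 -m handwheel '[{"grip":-1,"travel":[-0.265,-0.864,-0.7],"spin":0.33},{"grip":-1,"travel":[-0.265,-0.864,-0.7],"spin":0.33},{"grip":-1,"travel":[-0.265,-0.864,-0.7],"spin":0.33},{"grip":-1,"travel":[-0.265,-0.864,-0.7],"spin":0.33},{"grip":-1,"travel":[-0.265,-0.864,-0.7],"spin":0.33},{"grip":-1,"travel":[-0.265,-0.864,-0.7],"spin":0.33},{"grip":-1,"travel":[-0.265,-0.864,-0.7],"spin":0.33},{"grip":-1,"travel":[-0.265,-0.864,-0.7],"spin":0.33}]'
python3 -m handwheel '[{"grip":-1,"travel":[0,0,0],"spin":0},{"grip":-1,"travel":[0,0,0],"spin":0}]'
python3 - <<'E'
from h import *
s,im=snap('w7',(160,0,560,225)); print(s['tcp_pos'])
for c in blobs(yellow(im)): print('yellow',np.round(c.mean(0)),rect(c,.082,s))
board(im,.03,s)
E
```

```text
time_s: 31.32
tcp_pos: [0.4394, -0.1494, 0.2794]
eef_rot: [-180.0, -0.1, -3.1]
contact_force: [0.2, 0.4, 0.4]
gripper_width: 0.0879
gripper_force: 0.0
time_s: 31.58
tcp_pos: [0.4398, -0.1501, 0.278]
eef_rot: [-180.0, -0.0, -3.0]
contact_force: [-0.0, 0.1, 0.8]
gripper_width: 0.0874
gripper_force: 0.0
[ 0.43977999 -0.15007557  0.2779625 ]
yellow [284. 145.] [ 480.6 -113.4   39.8   27.1   -3.6]
yellow [ 13. 119.] [580.  348.3  34.9  27.8  82.3]
yellow [ 36. 113.] [576.  275.5  37.4  27.1  87.1]
yellow [284.  71.] [ 565.5 -119.5   39.3   26.8   -2.8]
board [285. 126.] [ 513.  -112.9  151.2   63.3   -3.4]
board [438. 118.] [ 504.2 -317.5  169.7   61.7   10.2]
```

View pics/w7c.png

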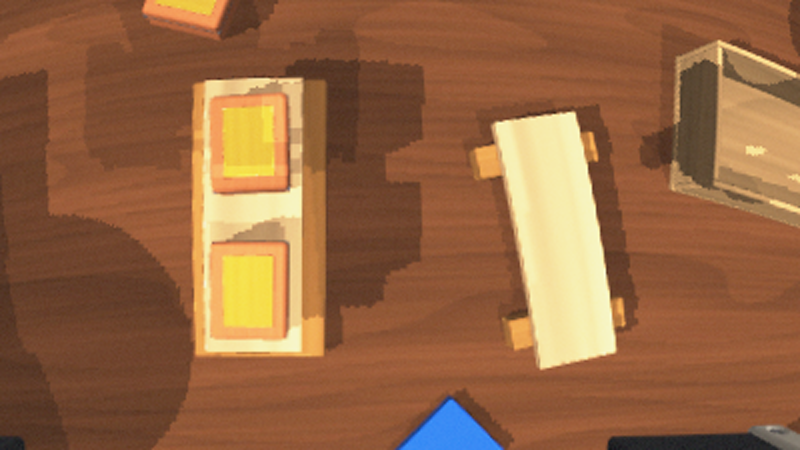

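Board2 lies squarely across the bearers (504.2, -317.5 mm, 10.2°); middle boxes at crop [249,143] and [249,290].

```bash
python3 - <<'E'
from h import *
plan(.5655,-.1195,.064,-3)
E
python3 -m handwheel '[{"grip":-0.6,"travel":[0.83,-0.24,1],"spin":0},{"grip":-0.6,"travel":[0.83,-0.24,1],"spin":0},{"grip":-0.6,"travel":[0.83,-0.24,1],"spin":0},{"grip":-0.6,"travel":[0.83,-0.24,1],"spin":0},{"grip":-0.6,"travel":[0.83,-0.24,1],"spin":0},{"grip":-0.6,"travel":[0.83,-0.24,1],"spin":0},{"grip":-0.6,"travel":[0,0,0],"spin":0}]'
python3 - <<'E'
from h import *
plan(.5655,-.1195,.064,-3)
E
```

```text
at [ 0.4397 -0.1502  0.2775] [-180.    0.   -3.] w 0.0879 | spin 0.001 xy [ 4.96 -1.49] z 8.541 t 31.62
time_s: 32.5
tcp_pos: [0.5654, -0.1211, 0.1244]
eef_rot: [180.0, 0.3, -3.0]
contact_force: [0.3, -0.7, -0.4]
gripper_width: 0.0701
gripper_force: 0.0
at [ 0.5654 -0.1211  0.1244] [180.    0.3  -3. ] w 0.0701 | spin -0.009 xy [ 0.001 -0.064] z 2.415 t 32.5
```

```bash
python3 -m handwheel '[{"grip":-0.6,"travel":[0,-0.06,1],"spin":0},{"grip":-0.6,"travel":[0,0,1],"spin":0},{"grip":-0.6,"travel":[0,0,0.45],"spin":0},{"grip":-0.6,"travel":[0,0,0],"spin":0},{"grip":1,"travel":[0,0,0],"spin":0},{"grip":1,"travel":[0,0,0],"spin":0},{"grip":1,"travel":[0,0,0],"spin":0},{"grip":1,"travel":[0,0,0],"spin":0}]' 35
python3 -m handwheel '[{"grip":1,"travel":[0,0,0],"spin":0},{"grip":1,"travel":[0,0,-0.5],"spin":0},{"grip":1,"travel":[0,0,-1],"spin":0},{"grip":1,"travel":[0,0,-1],"spin":0},{"grip":1,"travel":[0,0,0],"spin":0}]'
python3 - <<'E'
from h import *
plan(*A['far3'],.13,-92.45,18)
E
```

```text
time_s: 33.5
tcp_pos: [0.5665, -0.119, 0.0671]
eef_rot: [180.0, -0.0, -3.0]
contact_force: [-1.6, -0.4, 3.7]
gripper_width: 0.0438
gripper_force: 34.8
time_s: 34.12
tcp_pos: [0.5676, -0.119, 0.1314]
eef_rot: [-180.0, -0.2, -3.0]
contact_force: [0.9, -0.1, -1.9]
gripper_width: 0.0439
gripper_force: 34.8
at [ 0.5676 -0.119   0.1314] [-180.    -0.2   -3. ] w 0.0439 | spin 0.994 xy [-0.561 -0.581] z 0.003 t 34.12
```

```bash
python3 -m handwheel '[{"grip":1,"travel":[-0.56,-0.58,0],"spin":0.994},{"grip":1,"travel":[-0.56,-0.58,0],"spin":0.994},{"grip":1,"travel":[-0.56,-0.58,0],"spin":0.994},{"grip":1,"travel":[-0.56,-0.58,0],"spin":0.994},{"grip":1,"travel":[-0.56,-0.58,0],"spin":0.994},{"grip":1,"travel":[-0.56,-0.58,0],"spin":0.994},{"grip":1,"travel":[-0.56,-0.58,0],"spin":0.994},{"grip":1,"travel":[-0.56,-0.58,0],"spin":0.994}]'
python3 -m handwheel '[{"grip":1,"travel":[-0.56,-0.58,0],"spin":0.994},{"grip":1,"travel":[-0.56,-0.58,0],"spin":0.994},{"grip":1,"travel":[-0.56,-0.58,0],"spin":0.994},{"grip":1,"travel":[-0.56,-0.58,0],"spin":0.994},{"grip":1,"travel":[-0.56,-0.58,0],"spin":0.994},{"grip":1,"travel":[-0.56,-0.58,0],"spin":0.994},{"grip":1,"travel":[-0.56,-0.58,0],"spin":0.994},{"grip":1,"travel":[-0.56,-0.58,0],"spin":0.994}]'
python3 -m handwheel '[{"grip":1,"travel":[-0.56,-0.58,0],"spin":0.994},{"grip":1,"travel":[-0.56,-0.58,0],"spin":0.994},{"grip":1,"travel":[0,0,0],"spin":0}]'
python3 - <<'E'
from h import *
plan(.5746,.2075,.061,-92.45)
E
```

```text
time_s: 35.12
tcp_pos: [0.5021, 0.0262, 0.1283]
eef_rot: [179.9, 0.0, -42.9]
contact_force: [-0.6, 0.4, -0.8]
gripper_width: 0.044
gripper_force: 34.8
time_s: 36.12
tcp_pos: [0.5466, 0.178, 0.1282]
eef_rot: [179.9, -0.0, -82.7]
contact_force: [-0.8, -0.3, -1.4]
gripper_width: 0.0437
gripper_force: 34.8
time_s: 36.5
tcp_pos: [0.5735, 0.2085, 0.1278]
eef_rot: [179.9, -0.0, -92.5]
contact_force: [-0.2, -0.3, -1.4]
gripper_width: 0.0438
gripper_force: 34.8
at [0.5735 0.2085 0.1278] [179.9  -0.  -92.5] w 0.0438 | spin -0.004 xy [ 0.04  -0.044] z 2.671 t 36.5
```

```bash
python3 -m handwheel '[{"grip":1,"travel":[0.04,-0.04,1],"spin":0},{"grip":1,"travel":[0,0,1],"spin":0},{"grip":1,"travel":[0,0,0.5],"spin":0},{"grip":1,"travel":[0,0,0],"spin":0}]'
python3 -m handwheel '[{"grip":1,"travel":[0,0,0.12],"spin":0},{"grip":1,"travel":[0,0,0.08],"spin":0},{"grip":1,"travel":[0,0,0],"spin":0}]' 15
python3 -m handwheel '[{"grip":1,"travel":[0,0,0.06],"spin":0},{"grip":1,"travel":[0,0,0],"spin":0}]'
```

```text
time_s: 37.0
tcp_pos: [0.5736, 0.2063, 0.0656]
eef_rot: [179.9, -0.1, -92.5]
contact_force: [0.2, -0.3, -1.0]
gripper_width: 0.0439
gripper_force: 34.8
time_s: 37.38
tcp_pos: [0.5745, 0.2071, 0.0619]
eef_rot: [-180.0, 0.0, -92.5]
contact_force: [-0.5, 0.5, -1.4]
gripper_width: 0.0437
gripper_force: 14.9
time_s: 37.62
tcp_pos: [0.5746, 0.2071, 0.0602]
eef_rot: [-180.0, 0.0, -92.5]
contact_force: [-0.6, 1.4, -2.2]
gripper_width: 0.0441
gripper_force: 14.9
```

```bash
python3 -m handwheel '[{"grip":1,"travel":[0,0,0.06],"spin":0},{"grip":1,"travel":[0,0,0],"spin":0}]'
python3 -m handwheel '[{"grip":-0.4,"travel":[0,0,0],"spin":0},{"grip":-0.4,"travel":[0,0,0],"spin":0},{"grip":-0.4,"travel":[0,0,0],"spin":0},{"grip":-0.4,"travel":[0,0,-0.5],"spin":0},{"grip":-0.4,"travel":[0,0,-1],"spin":0},{"grip":-0.4,"travel":[0,0,-1],"spin":0},{"grip":-0.4,"travel":[0,0,-0.3],"spin":0},{"grip":-0.4,"travel":[0,0,0],"spin":0}]' 35
python3 - <<'E'
from h import *
plan(.4806,-.1134,.13,-3,18)
E
```

```text
time_s: 37.88
tcp_pos: [0.5746, 0.2071, 0.0601]
eef_rot: [-180.0, 0.0, -92.4]
contact_force: [-5.3, -0.2, 10.6]
gripper_width: 0.0432
gripper_force: 14.9
time_s: 38.88
tcp_pos: [0.5746, 0.2071, 0.1292]
eef_rot: [-179.9, 0.1, -92.5]
contact_force: [-0.2, 0.2, -0.2]
gripper_width: 0.0615
gripper_force: 0.0
at [0.5746 0.2071 0.1292] [-1.799e+02  1.000e-01 -9.250e+01] w 0.0615 | spin -0.994 xy [0.459 0.683] z -0.002 t 38.88
```

```bash
python3 -m handwheel '[{"grip":-0.6,"travel":[0.46,0.683,0],"spin":-0.994},{"grip":-0.6,"travel":[0.46,0.683,0],"spin":-0.994},{"grip":-0.6,"travel":[0.46,0.683,0],"spin":-0.994},{"grip":-0.6,"travel":[0.46,0.683,0],"spin":-0.994},{"grip":-0.6,"travel":[0.46,0.683,0],"spin":-0.994},{"grip":-0.6,"travel":[0.46,0.683,0],"spin":-0.994},{"grip":-0.6,"travel":[0.46,0.683,0],"spin":-0.994},{"grip":-0.6,"travel":[0.46,0.683,0],"spin":-0.994}]'
python3 -m handwheel '[{"grip":-0.6,"travel":[0.46,0.683,0],"spin":-0.994},{"grip":-0.6,"travel":[0.46,0.683,0],"spin":-0.994},{"grip":-0.6,"travel":[0.46,0.683,0],"spin":-0.994},{"grip":-0.6,"travel":[0.46,0.683,0],"spin":-0.994},{"grip":-0.6,"travel":[0.46,0.683,0],"spin":-0.994},{"grip":-0.6,"travel":[0.46,0.683,0],"spin":-0.994},{"grip":-0.6,"travel":[0.46,0.683,0],"spin":-0.994},{"grip":-0.6,"travel":[0.46,0.683,0],"spin":-0.994}]'
python3 -m handwheel '[{"grip":-0.6,"travel":[0.46,0.683,0],"spin":-0.994},{"grip":-0.6,"travel":[0.46,0.683,0],"spin":-0.994},{"grip":-0.6,"travel":[0,0,0],"spin":0}]'
python3 - <<'E'
from h import *
plan(.4806,-.1134,.064,-3)
E
```

```text
time_s: 39.88
tcp_pos: [0.4672, 0.0845, 0.1276]
eef_rot: [179.9, 0.0, -52.5]
contact_force: [1.0, 0.7, -0.3]
gripper_width: 0.0699
gripper_force: 0.0
time_s: 40.88
tcp_pos: [0.4637, -0.0769, 0.1277]
eef_rot: [180.0, 0.1, -12.8]
contact_force: [0.2, 0.4, -0.2]
gripper_width: 0.0701
gripper_force: 0.0
time_s: 41.25
tcp_pos: [0.4805, -0.1147, 0.1275]
eef_rot: [180.0, 0.1, -3.1]
contact_force: [-0.6, 0.1, 0.2]
gripper_width: 0.07
gripper_force: 0.0
at [ 0.4805 -0.1147  0.1275] [ 1.8e+02  1.0e-01 -3.1e+00] w 0.07 | spin -0.021 xy [ 0.002 -0.05 ] z 2.54 t 41.25
```

```bash
python3 -m handwheel '[{"grip":-0.6,"travel":[0,-0.05,1],"spin":0},{"grip":-0.6,"travel":[0,0,1],"spin":0},{"grip":-0.6,"travel":[0,0,0.55],"spin":0},{"grip":-0.6,"travel":[0,0,0],"spin":0},{"grip":1,"travel":[0,0,0],"spin":0},{"grip":1,"travel":[0,0,0],"spin":0},{"grip":1,"travel":[0,0,0],"spin":0},{"grip":1,"travel":[0,0,0],"spin":0}]' 35
python3 -m handwheel '[{"grip":1,"travel":[0,0,0],"spin":0},{"grip":1,"travel":[0,0,-0.5],"spin":0},{"grip":1,"travel":[0,0,-1],"spin":0},{"grip":1,"travel":[0,0,-1],"spin":0},{"grip":1,"travel":[0,0,0],"spin":0}]'
python3 - <<'E'
from h import *
plan(*A['far4'],.13,-92.45,18)
E
```

```text
time_s: 42.25
tcp_pos: [0.4812, -0.1126, 0.0654]
eef_rot: [180.0, -0.1, -3.0]
contact_force: [-0.8, 0.9, 4.2]
gripper_width: 0.0438
gripper_force: 35.0
time_s: 42.88
tcp_pos: [0.4821, -0.1124, 0.1294]
eef_rot: [-180.0, -0.2, -3.0]
contact_force: [0.8, 0.3, -1.9]
gripper_width: 0.0437
gripper_force: 35.0
at [ 0.4821 -0.1124  0.1294] [-180.    -0.2   -3. ] w 0.0437 | spin 0.994 xy [-0.274 -0.582] z -0.001 t 42.88
```

```bash
python3 -m handwheel '[{"grip":1,"travel":[-0.274,-0.582,0],"spin":0.994},{"grip":1,"travel":[-0.274,-0.582,0],"spin":0.994},{"grip":1,"travel":[-0.274,-0.582,0],"spin":0.994},{"grip":1,"travel":[-0.274,-0.582,0],"spin":0.994},{"grip":1,"travel":[-0.274,-0.582,0],"spin":0.994},{"grip":1,"travel":[-0.274,-0.582,0],"spin":0.994},{"grip":1,"travel":[-0.274,-0.582,0],"spin":0.994},{"grip":1,"travel":[-0.274,-0.582,0],"spin":0.994}]'
python3 -m handwheel '[{"grip":1,"travel":[-0.274,-0.582,0],"spin":0.994},{"grip":1,"travel":[-0.274,-0.582,0],"spin":0.994},{"grip":1,"travel":[-0.274,-0.582,0],"spin":0.994},{"grip":1,"travel":[-0.274,-0.582,0],"spin":0.994},{"grip":1,"travel":[-0.274,-0.582,0],"spin":0.994},{"grip":1,"travel":[-0.274,-0.582,0],"spin":0.994},{"grip":1,"travel":[-0.274,-0.582,0],"spin":0.994},{"grip":1,"travel":[-0.274,-0.582,0],"spin":0.994}]'
python3 -m handwheel '[{"grip":1,"travel":[-0.274,-0.582,0],"spin":0.994},{"grip":1,"travel":[-0.274,-0.582,0],"spin":0.994},{"grip":1,"travel":[0,0,0],"spin":0}]'
python3 - <<'E'
from h import *
plan(.5713,.1322,.059,-92.45)
E
```

```text
time_s: 43.88
tcp_pos: [0.4695, 0.0135, 0.1265]
eef_rot: [179.9, 0.1, -42.9]
contact_force: [-0.0, -0.9, -2.0]
gripper_width: 0.044
gripper_force: 34.9
time_s: 44.88
tcp_pos: [0.5422, 0.1166, 0.1263]
eef_rot: [179.9, -0.0, -82.7]
contact_force: [0.5, 0.2, -2.4]
gripper_width: 0.0439
gripper_force: 34.9
time_s: 45.25
tcp_pos: [0.5703, 0.1328, 0.126]
eef_rot: [179.9, -0.0, -92.5]
contact_force: [-0.7, -1.0, -2.1]
gripper_width: 0.0436
gripper_force: 35.0
at [0.5703 0.1328 0.126 ] [179.9  -0.  -92.5] w 0.0436 | spin -0.005 xy [ 0.024 -0.04 ] z 2.681 t 45.25
```

```bash
python3 -m handwheel '[{"grip":1,"travel":[0.02,-0.04,1],"spin":0},{"grip":1,"travel":[0,0,1],"spin":0},{"grip":1,"travel":[0,0,0.5],"spin":0},{"grip":1,"travel":[0,0,0],"spin":0}]'
python3 -m handwheel '[{"grip":1,"travel":[0,0,0.12],"spin":0},{"grip":1,"travel":[0,0,0.08],"spin":0},{"grip":1,"travel":[0,0,0],"spin":0}]' 15
python3 -m handwheel '[{"grip":1,"travel":[0,0,0.06],"spin":0},{"grip":1,"travel":[0,0,0],"spin":0}]'
```

```text
time_s: 45.75
tcp_pos: [0.5705, 0.1316, 0.064]
eef_rot: [179.9, -0.1, -92.4]
contact_force: [-0.1, -0.3, -1.5]
gripper_width: 0.0436
gripper_force: 35.0
time_s: 46.12
tcp_pos: [0.5714, 0.1322, 0.0601]
eef_rot: [-180.0, 0.0, -92.5]
contact_force: [0.3, -0.0, -2.4]
gripper_width: 0.0437
gripper_force: 15.0
time_s: 46.38
tcp_pos: [0.5715, 0.1322, 0.0585]
eef_rot: [-180.0, 0.0, -92.5]
contact_force: [0.5, 0.1, -0.6]
gripper_width: 0.044
gripper_force: 15.0
```

```bash
python3 -m handwheel '[{"grip":-0.4,"travel":[0,0,0],"spin":0},{"grip":-0.4,"travel":[0,0,0],"spin":0},{"grip":-0.4,"travel":[0,0,0],"spin":0},{"grip":-0.4,"travel":[0,0,-0.5],"spin":0},{"grip":-0.4,"travel":[0,0,-1],"spin":0},{"grip":-0.4,"travel":[0,0,-1],"spin":0},{"grip":-0.4,"travel":[0,0,-0.5],"spin":0},{"grip":-0.4,"travel":[0,0,0],"spin":0}]' 35
python3 - <<'E'
from h import *
plan(.44,-.15,.26,-3,18)
E
```

```text
time_s: 47.38
tcp_pos: [0.5718, 0.1324, 0.1345]
eef_rot: [-179.9, 0.1, -92.5]
contact_force: [-0.2, 0.3, 0.0]
gripper_width: 0.0614
gripper_force: 0.0
at [0.5718 0.1324 0.1345] [-1.799e+02  1.000e-01 -9.250e+01] w 0.0614 | spin -0.994 xy [0.327 0.695] z -0.279 t 47.38
```

```bash
python3 -m handwheel '[{"grip":-1,"travel":[0.327,0.695,-0.28],"spin":-0.994},{"grip":-1,"travel":[0.327,0.695,-0.28],"spin":-0.994},{"grip":-1,"travel":[0.327,0.695,-0.28],"spin":-0.994},{"grip":-1,"travel":[0.327,0.695,-0.28],"spin":-0.994},{"grip":-1,"travel":[0.327,0.695,-0.28],"spin":-0.994},{"grip":-1,"travel":[0.327,0.695,-0.28],"spin":-0.994},{"grip":-1,"travel":[0.327,0.695,-0.28],"spin":-0.994},{"grip":-1,"travel":[0.327,0.695,-0.28],"spin":-0.994}]'
python3 -m handwheel '[{"grip":-1,"travel":[0.327,0.695,-0.28],"spin":-0.994},{"grip":-1,"travel":[0.327,0.695,-0.28],"spin":-0.994},{"grip":-1,"travel":[0.327,0.695,-0.28],"spin":-0.994},{"grip":-1,"travel":[0.327,0.695,-0.28],"spin":-0.994},{"grip":-1,"travel":[0.327,0.695,-0.28],"spin":-0.994},{"grip":-1,"travel":[0.327,0.695,-0.28],"spin":-0.994},{"grip":-1,"travel":[0.327,0.695,-0.28],"spin":-0.994},{"grip":-1,"travel":[0.327,0.695,-0.28],"spin":-0.994}]'
python3 -m handwheel '[{"grip":-1,"travel":[0.327,0.695,-0.28],"spin":-0.994},{"grip":-1,"travel":[0.327,0.695,-0.28],"spin":-0.994},{"grip":-1,"travel":[0,0,0],"spin":0},{"grip":-1,"travel":[0,0,0],"spin":0}]'
python3 - <<'E'
from h import *
s,im=snap('w8',(160,0,560,225))
print('for stack'); board(im,.052,s); print('for pile'); board(im,.03,s); plan(.526,-.116,.045,-3)
for c in blobs(yellow(im),80): print('yellow',np.round(c.mean(0)),rect(c,.075,s))
E
```

```text
time_s: 48.38
tcp_pos: [0.4551, 0.0344, 0.1885]
eef_rot: [179.9, 0.0, -52.5]
contact_force: [-0.2, 0.7, 0.2]
gripper_width: 0.0878
gripper_force: 0.0
time_s: 49.38
tcp_pos: [0.4291, -0.1138, 0.2446]
eef_rot: [180.0, 0.1, -12.8]
contact_force: [1.0, -0.5, 0.1]
gripper_width: 0.0874
gripper_force: 0.0
time_s: 49.88
tcp_pos: [0.4389, -0.15, 0.2584]
eef_rot: [-180.0, 0.1, -3.1]
contact_force: [0.6, -0.3, 0.1]
gripper_width: 0.0876
gripper_force: 0.0
for stack
board [444. 117.] [ 504.5 -308.1  159.5   57.5   10.2]
board [284. 105.] [ 524.7 -115.4  169.2   59.2   -3.3]
for pile
board [444. 117.] [ 504.3 -317.6  169.5   61.1   10.3]
board [284. 105.] [ 525.8 -113.1  179.6   62.8   -3.3]
at [ 0.4389 -0.1499  0.2585] [-1.8e+02  1.0e-01 -3.1e+00] w 0.0875 | spin -0.017 xy [ 3.407 -1.535] z 8.542 t 49.92
yellow [  5. 120.] [581.5 356.9  36.3  28.   81.2]
yellow [ 27. 113.] [577.6 284.6  38.8  27.3  86.9]
yellow [ 57. 104.] [574.6 208.2  39.2  28.   89.2]
yellow [92. 96.] [571.5 132.3  37.4  26.2  86.7]
```

```bash
python3 -m handwheel '[{"grip":-1,"travel":[0.56,-0.26,1],"spin":0},{"grip":-1,"travel":[0.56,-0.26,1],"spin":0},{"grip":-1,"travel":[0.56,-0.26,1],"spin":0},{"grip":-1,"travel":[0.56,-0.26,1],"spin":0},{"grip":-1,"travel":[0.56,-0.26,1],"spin":0},{"grip":-1,"travel":[0.56,-0.26,1],"spin":0.04},{"grip":-1,"travel":[0,0,0],"spin":0}]'
python3 - <<'E'
from h import *
plan(.5247,-.1154,.046,-3.3)
E
```

```text
time_s: 50.8
tcp_pos: [0.5244, -0.1149, 0.1072]
eef_rot: [180.0, 0.2, -3.2]
contact_force: [-1.0, 0.3, 0.2]
gripper_width: 0.0878
gripper_force: 0.0
at [ 0.5244 -0.1149  0.1072] [180.    0.2  -3.2] w 0.0878 | spin 0.022 xy [0.014 0.018] z 2.447 t 50.8
```

```bash
python3 -m handwheel '[{"grip":-1,"travel":[0.01,0.02,1],"spin":0.02},{"grip":-1,"travel":[0,0,1],"spin":0},{"grip":-1,"travel":[0,0,0.45],"spin":0},{"grip":-1,"travel":[0,0,0],"spin":0},{"grip":1,"travel":[0,0,0],"spin":0},{"grip":1,"travel":[0,0,0],"spin":0},{"grip":1,"travel":[0,0,0],"spin":0},{"grip":1,"travel":[0,0,0],"spin":0}]' 30
python3 -m handwheel '[{"grip":1,"travel":[0,0,0],"spin":0},{"grip":1,"travel":[0,0,0],"spin":0}]'
python3 -m handwheel '[{"grip":1,"travel":[0,0,-0.4],"spin":0},{"grip":1,"travel":[0,0,-0.8],"spin":0},{"grip":1,"travel":[0,0,-0.8],"spin":0},{"grip":1,"travel":[0,0,0],"spin":0}]'
python3 - <<'E'
from h import *
plan(.506,-.3172,.09,10.3,9)
E
```

```text
time_s: 51.8
tcp_pos: [0.5259, -0.1163, 0.0485]
eef_rot: [-180.0, -0.0, -3.3]
contact_force: [-1.2, 0.9, 3.5]
gripper_width: 0.0597
gripper_force: 30.0
time_s: 52.05
tcp_pos: [0.5259, -0.1163, 0.0485]
eef_rot: [180.0, -0.0, -3.3]
contact_force: [-1.2, 0.6, 5.7]
gripper_width: 0.06
gripper_force: 30.0
time_s: 52.55
tcp_pos: [0.5267, -0.1162, 0.0998]
eef_rot: [-180.0, -0.2, -3.3]
contact_force: [-0.1, 1.5, -0.9]
gripper_width: 0.0602
gripper_force: 30.0
at [ 0.5267 -0.1162  0.0998] [-180.    -0.2   -3.3] w 0.0602 | spin -0.302 xy [-0.135  0.89 ] z 0.043 t 52.55
```

```bash
python3 -m handwheel '[{"grip":1,"travel":[-0.137,0.89,0],"spin":-0.302},{"grip":1,"travel":[-0.137,0.89,0],"spin":-0.302},{"grip":1,"travel":[-0.137,0.89,0],"spin":-0.302},{"grip":1,"travel":[-0.137,0.89,0],"spin":-0.302},{"grip":1,"travel":[-0.137,0.89,0],"spin":-0.302},{"grip":1,"travel":[-0.137,0.89,0],"spin":-0.302},{"grip":1,"travel":[-0.137,0.89,0],"spin":-0.302},{"grip":1,"travel":[-0.137,0.89,0],"spin":-0.302}]'
python3 -m handwheel '[{"grip":1,"travel":[-0.137,0.89,0],"spin":-0.302},{"grip":1,"travel":[0,0,0],"spin":0},{"grip":1,"travel":[0,0,0],"spin":0}]'
python3 - <<'E'
from h import *
s,im=snap('w9'); plan(.5055,-.3174,.0365,10.3)
h=cv2.cvtColor(im,cv2.COLOR_RGB2HSV); m=(h[...,1]<135)&(h[...,2]>150)&(h[...,0]>12)&(h[...,0]<36); m[215:]=0;m[:,:200]=0;m[:,430:]=0
zt=s['tcp_pos'][2]+.0035
for c in blobs(m,1500):
    t=c[c[:,1]<c[:,1].min()+3]; print(c.min(0),c.max(0),'front edge mid',t.mean(0),at('wrist',t.mean(0),zt,s))
E
```

```text
time_s: 53.55
tcp_pos: [0.5038, -0.2953, 0.0972]
eef_rot: [-180.0, 0.1, 8.8]
contact_force: [0.1, -0.6, -1.2]
gripper_width: 0.0594
gripper_force: 30.0
time_s: 53.92
tcp_pos: [0.5039, -0.317, 0.0974]
eef_rot: [-180.0, 0.1, 10.2]
contact_force: [-0.3, -0.1, -0.5]
gripper_width: 0.0596
gripper_force: 30.0
at [ 0.5041 -0.3168  0.0976] [-180.     0.    10.3] w 0.0595 | spin -0.007 xy [0.052 0.036] z 2.443 t 53.98
[255  85] [380 214] front edge mid [317.5         85.75396825] [ 0.5865 -0.302 ]
```

```bash
python3 -m handwheel '[{"grip":1,"travel":[0.05,0.04,1],"spin":0},{"grip":1,"travel":[0,0,0.9],"spin":0},{"grip":1,"travel":[0,0,0.35],"spin":0},{"grip":1,"travel":[0,0,0],"spin":0}]'
python3 -m handwheel '[{"grip":1,"travel":[0,0,0.1],"spin":0},{"grip":1,"travel":[0,0,0.06],"spin":0},{"grip":1,"travel":[0,0,0],"spin":0}]' 12
python3 - <<'E'
from h import *
plan(.5055,-.3174,.0365,10.3)
E
```

```text
time_s: 54.48
tcp_pos: [0.5057, -0.3176, 0.0415]
eef_rot: [-180.0, 0.1, 10.3]
contact_force: [1.6, 0.2, -1.0]
gripper_width: 0.0598
gripper_force: 30.0
time_s: 54.85
tcp_pos: [0.5062, -0.3182, 0.0383]
eef_rot: [180.0, -0.1, 10.3]
contact_force: [0.0, -0.1, -0.3]
gripper_width: 0.0597
gripper_force: 12.3
at [ 0.5062 -0.3182  0.0383] [ 1.80e+02 -1.00e-01  1.03e+01] w 0.0597 | spin -0.004 xy [-0.021 -0.036] z 0.071 t 54.85
```

```bash
python3 -m handwheel '[{"grip":1,"travel":[-0.02,-0.03,0.05],"spin":0},{"grip":1,"travel":[0,0,0.04],"spin":0},{"grip":1,"travel":[0,0,0],"spin":0}]'
python3 -m handwheel '[{"grip":-1,"travel":[0,0,0],"spin":0},{"grip":-1,"travel":[0,0,0],"spin":0},{"grip":-1,"travel":[0,0,0],"spin":0},{"grip":-1,"travel":[0,0,-0.5],"spin":0},{"grip":-1,"travel":[0,0,-1],"spin":0},{"grip":-1,"travel":[0,0,-1],"spin":0},{"grip":-1,"travel":[0,0,-1],"spin":0},{"grip":-1,"travel":[0,0,-1],"spin":0}]' 35
python3 - <<'E'
from h import *
plan(.44,-.15,.25,-3,8)
E
```

```text
time_s: 55.22
tcp_pos: [0.5057, -0.3177, 0.0365]
eef_rot: [180.0, -0.1, 10.3]
contact_force: [-2.2, 0.1, 7.5]
gripper_width: 0.0598
gripper_force: 12.0
time_s: 56.22
tcp_pos: [0.5052, -0.3175, 0.1499]
eef_rot: [180.0, -0.0, 10.3]
contact_force: [0.5, 0.4, 0.6]
gripper_width: 0.0875
gripper_force: 0.0
at [ 0.5052 -0.3175  0.1499] [180.   -0.   10.3] w 0.0875 | spin 0.332 xy [-0.261 -0.862] z -0.501 t 56.23
```

```bash
python3 -m handwheel '[{"grip":-1,"travel":[-0.26,-0.862,-0.5],"spin":0.332},{"grip":-1,"travel":[-0.26,-0.862,-0.5],"spin":0.332},{"grip":-1,"travel":[-0.26,-0.862,-0.5],"spin":0.332},{"grip":-1,"travel":[-0.26,-0.862,-0.5],"spin":0.332},{"grip":-1,"travel":[-0.26,-0.862,-0.5],"spin":0.332},{"grip":-1,"travel":[-0.26,-0.862,-0.5],"spin":0.332},{"grip":-1,"travel":[-0.26,-0.862,-0.5],"spin":0.332},{"grip":-1,"travel":[-0.26,-0.862,-0.5],"spin":0.332}]'
python3 -m handwheel '[{"grip":-1,"travel":[0,0,0],"spin":0},{"grip":-1,"travel":[0,0,0],"spin":0}]'
python3 - <<'E'
from h import *
s,im=snap('w10',(160,0,560,225)); print(s['tcp_pos'])
for c in blobs(yellow(im)): print('yellow',np.round(c.mean(0)),rect(c,.042,s))
board(im,.04,s)
plan(.5635,-.1195,.024,-3)
E
```

```text
time_s: 57.22
tcp_pos: [0.4396, -0.1494, 0.2494]
eef_rot: [-180.0, -0.1, -3.1]
contact_force: [1.3, 0.6, -0.3]
gripper_width: 0.0876
gripper_force: 0.0
time_s: 57.48
tcp_pos: [0.44, -0.1501, 0.2484]
eef_rot: [-180.0, -0.0, -3.0]
contact_force: [-1.4, -0.1, -1.3]
gripper_width: 0.0875
gripper_force: 0.0
[ 0.44004107 -0.15005378  0.2483699 ]
yellow [284. 141.] [ 4.856e+02 -1.143e+02  3.980e+01  2.860e+01  3.000e-01]
yellow [ 23. 113.] [585.1 329.8  42.8  30.8  87.4]
yellow [ 52. 105.] [581.9 245.   42.   31.   86.1]
yellow [88. 96.] [578.  162.4  41.   29.2  86.1]
yellow [284.  73.] [ 565.2 -117.8   39.7   27.6    0. ]
board [449. 118.] [ 504.9 -316.   169.5   63.2   10.4]
at [ 0.44   -0.1502  0.248 ] [-180.    0.   -3.] w 0.0874 | spin 0.003 xy [ 4.87  -1.486] z 8.961 t 57.52
```

View pics/w10c.png

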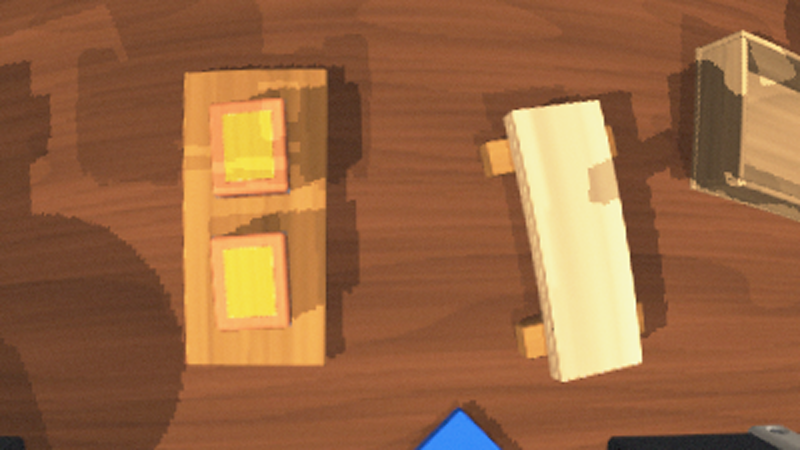

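Pile looks square (crop [577,240]); the last two boxes on the pallet are at [249,147] and [250,282].

```bash
python3 -m handwheel '[{"grip":-0.6,"travel":[0,0,1],"spin":-0.6},{"grip":-0.6,"travel":[0.84,-0.21,1],"spin":0},{"grip":-0.6,"travel":[0.84,-0.21,1],"spin":0},{"grip":-0.6,"travel":[0.84,-0.21,1],"spin":0},{"grip":-0.6,"travel":[0.84,-0.21,1],"spin":0},{"grip":-0.6,"travel":[0.83,-0.21,1],"spin":0},{"grip":-0.6,"travel":[0.83,-0.21,0.5],"spin":0},{"grip":-0.6,"travel":[0,0,0],"spin":0}]'
python3 - <<'E'
from h import *
plan(.5652,-.1178,.024,0)
E
```

```text
time_s: 58.52
tcp_pos: [0.5656, -0.119, 0.0833]
eef_rot: [180.0, 0.2, -0.0]
contact_force: [-0.4, 0.1, -1.1]
gripper_width: 0.07
gripper_force: 0.0
at [ 0.5656 -0.119   0.0833] [180.    0.2  -0. ] w 0.07 | spin -0.003 xy [-0.017 -0.047] z 2.37 t 58.52
```

```bash
python3 -m handwheel '[{"grip":-0.6,"travel":[0,-0.05,1],"spin":0},{"grip":-0.6,"travel":[0,0,1],"spin":0},{"grip":-0.6,"travel":[0,0,0.4],"spin":0},{"grip":-0.6,"travel":[0,0,0],"spin":0},{"grip":1,"travel":[0,0,0],"spin":0},{"grip":1,"travel":[0,0,0],"spin":0},{"grip":1,"travel":[0,0,0],"spin":0},{"grip":1,"travel":[0,0,0],"spin":0}]' 35
python3 -m handwheel '[{"grip":1,"travel":[0,0,0],"spin":0},{"grip":1,"travel":[0,0,-0.5],"spin":0},{"grip":1,"travel":[0,0,-1],"spin":0},{"grip":1,"travel":[0,0,-1],"spin":0},{"grip":1,"travel":[0,0,-1],"spin":0},{"grip":1,"travel":[0,0,-0.5],"spin":0},{"grip":1,"travel":[0,0,0],"spin":0}]'
python3 - <<'E'
from h import *
plan(*A['near3'],.125,-92.45,19)
E
```

```text
time_s: 59.52
tcp_pos: [0.5659, -0.1172, 0.0261]
eef_rot: [180.0, -0.0, 0.0]
contact_force: [-0.7, -0.1, 4.5]
gripper_width: 0.0436
gripper_force: 35.0
time_s: 60.4
tcp_pos: [0.5659, -0.1171, 0.1263]
eef_rot: [-180.0, -0.1, -0.0]
contact_force: [0.1, -0.6, -2.7]
gripper_width: 0.0439
gripper_force: 35.0
at [ 0.5659 -0.1171  0.1263] [-1.8e+02 -1.0e-01 -0.0e+00] w 0.0439 | spin 0.973 xy [-0.678 -0.424] z 0.003 t 60.4
```

```bash
python3 -m handwheel '[{"grip":1,"travel":[-0.678,-0.424,0],"spin":0.973},{"grip":1,"travel":[-0.678,-0.424,0],"spin":0.973},{"grip":1,"travel":[-0.678,-0.424,0],"spin":0.973},{"grip":1,"travel":[-0.678,-0.424,0],"spin":0.973},{"grip":1,"travel":[-0.678,-0.424,0],"spin":0.973},{"grip":1,"travel":[-0.678,-0.424,0],"spin":0.973},{"grip":1,"travel":[-0.678,-0.424,0],"spin":0.973},{"grip":1,"travel":[-0.678,-0.424,0],"spin":0.973}]'
python3 -m handwheel '[{"grip":1,"travel":[-0.678,-0.424,0],"spin":0.973},{"grip":1,"travel":[-0.678,-0.424,0],"spin":0.973},{"grip":1,"travel":[-0.678,-0.424,0],"spin":0.973},{"grip":1,"travel":[-0.678,-0.424,0],"spin":0.973},{"grip":1,"travel":[-0.678,-0.424,0],"spin":0.973},{"grip":1,"travel":[-0.678,-0.424,0],"spin":0.973},{"grip":1,"travel":[-0.678,-0.424,0],"spin":0.973},{"grip":1,"travel":[-0.678,-0.424,0],"spin":0.973}]'
python3 -m handwheel '[{"grip":1,"travel":[-0.678,-0.424,0],"spin":0.973},{"grip":1,"travel":[-0.678,-0.424,0],"spin":0.973},{"grip":1,"travel":[-0.678,-0.424,0],"spin":0.973},{"grip":1,"travel":[0,0,0],"spin":0}]'
python3 - <<'E'
from h import *
plan(.4826,.2122,.059,-92.45)
E
```

```text
time_s: 61.4
tcp_pos: [0.4615, 0.0016, 0.1244]
eef_rot: [179.9, 0.1, -39.1]
contact_force: [0.5, -0.4, -1.5]
gripper_width: 0.0436
gripper_force: 35.0
time_s: 62.4
tcp_pos: [0.4565, 0.1584, 0.1244]
eef_rot: [179.9, -0.0, -78.0]
contact_force: [-0.1, 0.4, -2.5]
gripper_width: 0.0439
gripper_force: 35.0
time_s: 62.9
tcp_pos: [0.4821, 0.213, 0.1242]
eef_rot: [179.9, -0.1, -92.4]
contact_force: [-0.5, -0.9, -2.2]
gripper_width: 0.0438
gripper_force: 35.0
at [0.4821 0.213  0.1242] [ 1.799e+02 -1.000e-01 -9.240e+01] w 0.0438 | spin 0.006 xy [ 0.032 -0.02 ] z 2.607 t 62.9
```

```bash
python3 -m handwheel '[{"grip":1,"travel":[0.03,-0.02,1],"spin":0},{"grip":1,"travel":[0,0,1],"spin":0},{"grip":1,"travel":[0,0,0.4],"spin":0},{"grip":1,"travel":[0,0,0],"spin":0}]'
python3 -m handwheel '[{"grip":1,"travel":[0,0,0.12],"spin":0},{"grip":1,"travel":[0,0,0.08],"spin":0},{"grip":1,"travel":[0,0,0],"spin":0}]' 15
python3 -m handwheel '[{"grip":1,"travel":[0,0,0.06],"spin":0},{"grip":1,"travel":[0,0,0],"spin":0}]'
```

```text
time_s: 63.4
tcp_pos: [0.4821, 0.211, 0.0649]
eef_rot: [179.9, -0.1, -92.4]
contact_force: [-0.1, 0.3, -1.4]
gripper_width: 0.0436
gripper_force: 35.0
time_s: 63.78
tcp_pos: [0.4827, 0.2118, 0.0608]
eef_rot: [-180.0, 0.0, -92.4]
contact_force: [0.3, -0.2, -1.3]
gripper_width: 0.0436
gripper_force: 15.0
time_s: 64.03
tcp_pos: [0.4827, 0.2118, 0.0592]
eef_rot: [-180.0, 0.0, -92.4]
contact_force: [-0.1, -0.4, -1.0]
gripper_width: 0.0438
gripper_force: 15.0
```

```bash
python3 -m handwheel '[{"grip":1,"travel":[0,0,0.03],"spin":0},{"grip":-0.4,"travel":[0,0,0],"spin":0},{"grip":-0.4,"travel":[0,0,0],"spin":0},{"grip":-0.4,"travel":[0,0,0],"spin":0},{"grip":-0.4,"travel":[0,0,-0.5],"spin":0},{"grip":-0.4,"travel":[0,0,-1],"spin":0},{"grip":-0.4,"travel":[0,0,-1],"spin":0},{"grip":-0.4,"travel":[0,0,0],"spin":0}]' 35
python3 - <<'E'
from h import *
plan(.4856,-.1143,.12,0,19)
E
```

```text
time_s: 65.03
tcp_pos: [0.4839, 0.2127, 0.1236]
eef_rot: [-179.8, 0.2, -92.4]
contact_force: [0.3, 0.7, -0.3]
gripper_width: 0.0617
gripper_force: 0.0
at [0.4839 0.2127 0.1236] [-179.8    0.2  -92.4] w 0.0617 | spin -0.973 xy [0.58  0.505] z 0.008 t 65.03
```

```bash
python3 -m handwheel '[{"grip":-0.6,"travel":[0.58,0.505,0],"spin":-0.973},{"grip":-0.6,"travel":[0.58,0.505,0],"spin":-0.973},{"grip":-0.6,"travel":[0.58,0.505,0],"spin":-0.973},{"grip":-0.6,"travel":[0.58,0.505,0],"spin":-0.973},{"grip":-0.6,"travel":[0.58,0.505,0],"spin":-0.973},{"grip":-0.6,"travel":[0.58,0.505,0],"spin":-0.973},{"grip":-0.6,"travel":[0.58,0.505,0],"spin":-0.973},{"grip":-0.6,"travel":[0.58,0.505,0],"spin":-0.973}]'
python3 -m handwheel '[{"grip":-0.6,"travel":[0.58,0.505,0],"spin":-0.973},{"grip":-0.6,"travel":[0.58,0.505,0],"spin":-0.973},{"grip":-0.6,"travel":[0.58,0.505,0],"spin":-0.973},{"grip":-0.6,"travel":[0.58,0.505,0],"spin":-0.973},{"grip":-0.6,"travel":[0.58,0.505,0],"spin":-0.973},{"grip":-0.6,"travel":[0.58,0.505,0],"spin":-0.973},{"grip":-0.6,"travel":[0.58,0.505,0],"spin":-0.973},{"grip":-0.6,"travel":[0.58,0.505,0],"spin":-0.973}]'
python3 -m handwheel '[{"grip":-0.6,"travel":[0.58,0.505,0],"spin":-0.973},{"grip":-0.6,"travel":[0.58,0.505,0],"spin":-0.973},{"grip":-0.6,"travel":[0.58,0.505,0],"spin":-0.973},{"grip":-0.6,"travel":[0,0,0],"spin":0}]'
python3 - <<'E'
from h import *
plan(.4856,-.1143,.024,0)
E
```

```text
time_s: 66.03
tcp_pos: [0.415, 0.0759, 0.1208]
eef_rot: [180.0, 0.0, -53.3]
contact_force: [0.8, 0.1, -0.5]
gripper_width: 0.0703
gripper_force: 0.0
time_s: 67.03
tcp_pos: [0.4479, -0.0714, 0.1208]
eef_rot: [180.0, 0.0, -14.4]
contact_force: [-0.0, 0.3, -0.4]
gripper_width: 0.0702
gripper_force: 0.0
time_s: 67.53
tcp_pos: [0.4847, -0.1159, 0.1205]
eef_rot: [180.0, 0.0, -0.1]
contact_force: [-1.0, 0.4, -0.2]
gripper_width: 0.0706
gripper_force: 0.0
at [ 0.4847 -0.1159  0.1205] [ 1.8e+02  0.0e+00 -1.0e-01] w 0.0706 | spin -0.016 xy [ 0.037 -0.066] z 3.86 t 67.53
```

```bash
python3 -m handwheel '[{"grip":-0.6,"travel":[0.03,-0.06,1],"spin":0},{"grip":-0.6,"travel":[0,0,1],"spin":0},{"grip":-0.6,"travel":[0,0,1],"spin":0},{"grip":-0.6,"travel":[0,0,0.85],"spin":0},{"grip":-0.6,"travel":[0,0,0],"spin":0},{"grip":1,"travel":[0,0,0],"spin":0},{"grip":1,"travel":[0,0,0],"spin":0},{"grip":1,"travel":[0,0,0],"spin":0}]' 35
python3 -m handwheel '[{"grip":1,"travel":[0,0,0],"spin":0},{"grip":1,"travel":[0,0,0],"spin":0}]'
python3 -m handwheel '[{"grip":1,"travel":[0,0,-0.5],"spin":0},{"grip":1,"travel":[0,0,-1],"spin":0},{"grip":1,"travel":[0,0,-1],"spin":0},{"grip":1,"travel":[0,0,-1],"spin":0},{"grip":1,"travel":[0,0,-0.5],"spin":0},{"grip":1,"travel":[0,0,0],"spin":0}]'
python3 - <<'E'
from h import *
plan(*A['near4'],.125,-92.45,19)
E
```

```text
time_s: 68.53
tcp_pos: [0.4856, -0.1138, 0.0253]
eef_rot: [-180.0, -0.1, -0.0]
contact_force: [0.7, 0.5, -0.3]
gripper_width: 0.0454
gripper_force: 0.0
time_s: 68.78
tcp_pos: [0.4855, -0.1138, 0.0253]
eef_rot: [-180.0, -0.1, 0.0]
contact_force: [-0.9, 1.3, 7.3]
gripper_width: 0.0442
gripper_force: 35.0
time_s: 69.53
tcp_pos: [0.4855, -0.1138, 0.1253]
eef_rot: [-180.0, -0.1, -0.0]
contact_force: [-0.7, -0.6, -2.8]
gripper_width: 0.0437
gripper_force: 35.0
at [ 0.4855 -0.1138  0.1253] [-1.8e+02 -1.0e-01 -0.0e+00] w 0.0437 | spin 0.973 xy [-0.418 -0.415] z 0.001 t 69.53
```

```bash
python3 -m handwheel '[{"grip":1,"travel":[-0.418,-0.415,0],"spin":0.973},{"grip":1,"travel":[-0.418,-0.415,0],"spin":0.973},{"grip":1,"travel":[-0.418,-0.415,0],"spin":0.973},{"grip":1,"travel":[-0.418,-0.415,0],"spin":0.973},{"grip":1,"travel":[-0.418,-0.415,0],"spin":0.973},{"grip":1,"travel":[-0.418,-0.415,0],"spin":0.973},{"grip":1,"travel":[-0.418,-0.415,0],"spin":0.973},{"grip":1,"travel":[-0.418,-0.415,0],"spin":0.973}]'
python3 -m handwheel '[{"grip":1,"travel":[-0.418,-0.415,0],"spin":0.973},{"grip":1,"travel":[-0.418,-0.415,0],"spin":0.973},{"grip":1,"travel":[-0.418,-0.415,0],"spin":0.973},{"grip":1,"travel":[-0.418,-0.415,0],"spin":0.973},{"grip":1,"travel":[-0.418,-0.415,0],"spin":0.973},{"grip":1,"travel":[-0.418,-0.415,0],"spin":0.973},{"grip":1,"travel":[-0.418,-0.415,0],"spin":0.973},{"grip":1,"travel":[-0.418,-0.415,0],"spin":0.973}]'
python3 -m handwheel '[{"grip":1,"travel":[-0.418,-0.415,0],"spin":0.973},{"grip":1,"travel":[-0.418,-0.415,0],"spin":0.973},{"grip":1,"travel":[-0.418,-0.415,0],"spin":0.973},{"grip":1,"travel":[0,0,0],"spin":0}]'
python3 - <<'E'
from h import *
plan(.4793,.1365,.0583,-92.45)
E
```

```text
time_s: 70.53
tcp_pos: [0.4295, -0.0118, 0.1234]
eef_rot: [179.9, 0.1, -39.1]
contact_force: [-0.2, 0.1, -3.0]
gripper_width: 0.044
gripper_force: 35.0
time_s: 71.53
tcp_pos: [0.4515, 0.1017, 0.1233]
eef_rot: [179.9, -0.0, -78.0]
contact_force: [0.3, -0.0, -2.0]
gripper_width: 0.0435
gripper_force: 35.0
time_s: 72.03
tcp_pos: [0.4788, 0.1367, 0.1233]
eef_rot: [179.9, -0.1, -92.4]
contact_force: [0.2, -0.8, -1.4]
gripper_width: 0.0439
gripper_force: 35.0
at [0.4788 0.1367 0.1233] [ 1.799e+02 -1.000e-01 -9.240e+01] w 0.0439 | spin 0.01 xy [ 0.008 -0.022] z 2.599 t 72.03
```

```bash
python3 -m handwheel '[{"grip":1,"travel":[0,-0.02,1],"spin":0},{"grip":1,"travel":[0,0,1],"spin":0},{"grip":1,"travel":[0,0,0.4],"spin":0},{"grip":1,"travel":[0,0,0],"spin":0}]'
python3 -m handwheel '[{"grip":1,"travel":[0,0,0.12],"spin":0},{"grip":1,"travel":[0,0,0.08],"spin":0},{"grip":1,"travel":[0,0,0],"spin":0}]' 15
python3 -m handwheel '[{"grip":1,"travel":[0,0,0.06],"spin":0},{"grip":1,"travel":[0,0,0],"spin":0}]'
python3 - <<'E'
from h import *
for c,z in (('scene',.03),('side',.03)):
    im=viewer.capture(c)
    for k in blobs(yellow(im),15): print(c,np.round(k.mean(0)),rect(k,.03,None,c))
    cv2.imwrite(f'pics/{c}11.png',im[:,:,::-1])
E
```

```text
time_s: 72.53
tcp_pos: [0.4788, 0.136, 0.064]
eef_rot: [179.9, -0.1, -92.4]
contact_force: [-0.0, -0.4, -1.7]
gripper_width: 0.0436
gripper_force: 35.0
time_s: 72.9
tcp_pos: [0.4795, 0.1366, 0.0598]
eef_rot: [-180.0, 0.0, -92.4]
contact_force: [0.9, 0.3, -2.5]
gripper_width: 0.0442
gripper_force: 15.0
time_s: 73.15
tcp_pos: [0.4797, 0.1367, 0.0583]
eef_rot: [-180.0, 0.0, -92.4]
contact_force: [0.2, 0.6, 0.7]
gripper_width: 0.0441
gripper_force: 15.0
scene [272. 264.] [715.9 -68.1  29.3  17.8  68.1]
```

```bash
python3 -m handwheel '[{"grip":-0.4,"travel":[0,0,0],"spin":0},{"grip":-0.4,"travel":[0,0,0],"spin":0},{"grip":-0.4,"travel":[0,0,0],"spin":0},{"grip":-0.4,"travel":[0,0,-0.5],"spin":0},{"grip":-0.4,"travel":[0,0,-1],"spin":0},{"grip":-0.4,"travel":[0,0,-1],"spin":0},{"grip":-0.4,"travel":[0,0,-1],"spin":0},{"grip":-0.4,"travel":[0,0,0],"spin":0}]' 35
python3 - <<'E'
from h import *
plan(.61,-.07,.24,-20,15)
E
```

```text
time_s: 74.25
tcp_pos: [0.4807, 0.1373, 0.1484]
eef_rot: [-179.8, 0.2, -92.4]
contact_force: [0.1, -0.5, -1.2]
gripper_width: 0.0615
gripper_force: 0.0
at [0.4807 0.1373 0.1484] [-179.8    0.2  -92.4] w 0.0615 | spin -0.965 xy [ 0.697 -0.007] z -0.244 t 74.25
```

```bash
python3 -m handwheel '[{"grip":-1,"travel":[0.697,0,-0.25],"spin":-0.965},{"grip":-1,"travel":[0.697,0,-0.25],"spin":-0.965},{"grip":-1,"travel":[0.697,0,-0.25],"spin":-0.965},{"grip":-1,"travel":[0.697,0,-0.25],"spin":-0.965},{"grip":-1,"travel":[0.697,0,-0.25],"spin":-0.965},{"grip":-1,"travel":[0.697,0,-0.25],"spin":-0.965},{"grip":-1,"travel":[0.697,0,-0.25],"spin":-0.965},{"grip":-1,"travel":[0.697,0,-0.25],"spin":-0.965}]'
python3 -m handwheel '[{"grip":-1,"travel":[0.697,0,-0.25],"spin":-0.965},{"grip":-1,"travel":[0.697,0,-0.25],"spin":-0.965},{"grip":-1,"travel":[0.697,0,-0.25],"spin":-0.965},{"grip":-1,"travel":[0.697,0,-0.25],"spin":-0.965},{"grip":-1,"travel":[0.697,0,-0.25],"spin":-0.965},{"grip":-1,"travel":[0.697,0,-0.25],"spin":-0.965},{"grip":-1,"travel":[0.697,0,-0.25],"spin":-0.965},{"grip":-1,"travel":[0,0,0],"spin":0}]'
python3 -m handwheel '[{"grip":-1,"travel":[0,0,0],"spin":0}]'
python3 - <<'E'
from h import *
s,im=snap('w12'); print(s['tcp_pos'],s['eef_rot'],s['joints'])
for c in blobs(yellow(im),80): print('yellow',np.round(c.mean(0)),'bench',rect(c,.03,s),'shelf',rect(c,.075,s))
E
```

```text
time_s: 75.25
tcp_pos: [0.5134, 0.0034, 0.1957]
eef_rot: [180.0, 0.0, -53.7]
contact_force: [0.2, 0.1, 0.1]
gripper_width: 0.0875
gripper_force: 0.0
time_s: 76.25
tcp_pos: [0.607, -0.0726, 0.239]
eef_rot: [180.0, 0.0, -20.1]
contact_force: [0.0, 0.9, -0.1]
gripper_width: 0.0879
gripper_force: 0.0
time_s: 76.38
tcp_pos: [0.6058, -0.0721, 0.2387]
eef_rot: [180.0, 0.1, -20.2]
contact_force: [-0.3, 0.4, -0.7]
gripper_width: 0.0877
gripper_force: 0.0
[ 0.60576134 -0.07207319  0.23872018] [ 1.79983728e+02  6.95593760e-02 -2.01594254e+01] [ 1.15254984e+01  1.43781847e+01 -7.49552505e+00 -2.44376868e-02
 -6.81940305e+01  5.83241772e+01]
yellow [278.  90.] bench [717.7 -65.5  38.3  28.7  69.7] shelf [711.7 -69.2  33.5  25.1  69.6]
```

View pics/w12.png

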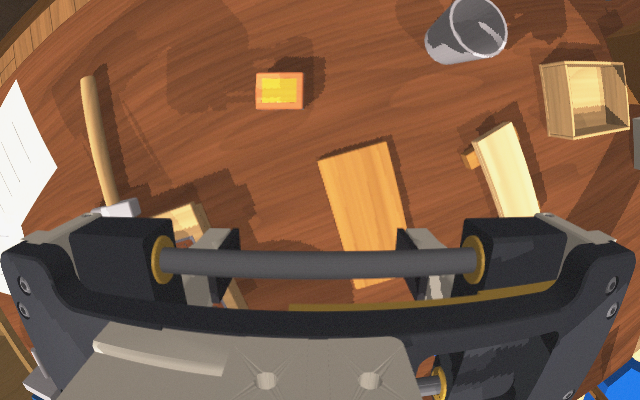

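The loose box stands at [278,90], apart from everything, at (717.7, -65.5) mm with its length at 69.7° — it has been knocked about 3 cm. The grip will be at yaw -110.3.

```bash
python3 - <<'E'
from h import *
plan(.7177,-.0655,.1,-110.3,19)
E
```

```text
at [ 0.6057 -0.072   0.2389] [ 1.80e+02  1.00e-01 -2.01e+01] w 0.0873 | spin 0.949 xy [ 0.106 -0.24 ] z 0.292 t 76.42
```

```bash
python3 -m handwheel '[{"grip":-0.7,"travel":[0.106,-0.24,0.29],"spin":0.949},{"grip":-0.7,"travel":[0.106,-0.24,0.29],"spin":0.949},{"grip":-0.7,"travel":[0.106,-0.24,0.29],"spin":0.949},{"grip":-0.7,"travel":[0.106,-0.24,0.29],"spin":0.949},{"grip":-0.7,"travel":[0.106,-0.24,0.29],"spin":0.949},{"grip":-0.7,"travel":[0.106,-0.24,0.29],"spin":0.949},{"grip":-0.7,"travel":[0.106,-0.24,0.29],"spin":0.949},{"grip":-0.7,"travel":[0.106,-0.24,0.29],"spin":0.949}]'
python3 -m handwheel '[{"grip":-0.7,"travel":[0.106,-0.24,0.29],"spin":0.949},{"grip":-0.7,"travel":[0.106,-0.24,0.29],"spin":0.949},{"grip":-0.7,"travel":[0.106,-0.24,0.29],"spin":0.949},{"grip":-0.7,"travel":[0.106,-0.24,0.29],"spin":0.949},{"grip":-0.7,"travel":[0.106,-0.24,0.29],"spin":0.949},{"grip":-0.7,"travel":[0.106,-0.24,0.29],"spin":0.949},{"grip":-0.7,"travel":[0.106,-0.24,0.29],"spin":0.949},{"grip":-0.7,"travel":[0.106,-0.24,0.29],"spin":0.949}]'
python3 -m handwheel '[{"grip":-0.7,"travel":[0.106,-0.24,0.29],"spin":0.949},{"grip":-0.7,"travel":[0.106,-0.24,0.29],"spin":0.949},{"grip":-0.7,"travel":[0.106,-0.24,0.29],"spin":0.949},{"grip":-0.7,"travel":[0,0,0],"spin":0}]'
python3 - <<'E'
from h import *
s,im=snap('w13'); plan(.7177,-.0655,.014,-110.3)
for c in blobs(yellow(im),80): print('yellow',np.round(c.mean(0)),'bench',rect(c,.03,s))
E
```

```text
time_s: 77.42
tcp_pos: [0.6509, -0.0464, 0.1811]
eef_rot: [180.0, 0.0, -58.2]
contact_force: [-0.5, -0.5, -0.0]
gripper_width: 0.0745
gripper_force: 0.0
time_s: 78.42
tcp_pos: [0.7019, -0.054, 0.1231]
eef_rot: [180.0, 0.0, -96.2]
contact_force: [0.1, 0.1, 0.3]
gripper_width: 0.0748
gripper_force: 0.0
time_s: 78.92
tcp_pos: [0.7178, -0.0654, 0.1007]
eef_rot: [179.9, -0.0, -110.2]
contact_force: [-0.4, 0.6, -0.4]
gripper_width: 0.0745
gripper_force: 0.0
at [ 0.7179 -0.0653  0.1013] [ 180.    -0.  -110.1] w 0.0741 | spin 0.031 xy [0.01  0.007] z 3.492 t 78.97
yellow [318. 210.] bench [717.1 -65.5  40.2  27.7  68.9]
```

```bash
python3 -m handwheel '[{"grip":-0.7,"travel":[0,0,1],"spin":0},{"grip":-0.7,"travel":[0,0,1],"spin":0},{"grip":-0.7,"travel":[0,0,1],"spin":0},{"grip":-0.7,"travel":[0,0,0.45],"spin":0},{"grip":-0.7,"travel":[0,0,0],"spin":0},{"grip":1,"travel":[0,0,0],"spin":0},{"grip":1,"travel":[0,0,0],"spin":0},{"grip":1,"travel":[0,0,0],"spin":0}]' 35
python3 -m handwheel '[{"grip":1,"travel":[0,0,0],"spin":0},{"grip":1,"travel":[0,0,0],"spin":0},{"grip":1,"travel":[0,0,0],"spin":0}]'
python3 -m handwheel '[{"grip":1,"travel":[0,0,-0.5],"spin":0},{"grip":1,"travel":[0,0,-1],"spin":0},{"grip":1,"travel":[0,0,-1],"spin":0},{"grip":1,"travel":[0,0,-1],"spin":0},{"grip":1,"travel":[0,0,-1],"spin":0},{"grip":1,"travel":[0,0,0],"spin":0}]'
python3 - <<'E'
from h import *
plan(*A['near2'],.128,-92.45,17)
E
```

```text
time_s: 79.97
tcp_pos: [0.7189, -0.0655, 0.0161]
eef_rot: [-179.9, 0.0, -110.2]
contact_force: [-0.1, -0.4, -0.8]
gripper_width: 0.0497
gripper_force: 0.0
time_s: 80.35
tcp_pos: [0.7186, -0.0655, 0.0158]
eef_rot: [-180.0, 0.0, -110.2]
contact_force: [-1.7, 0.3, 6.0]
gripper_width: 0.0439
gripper_force: 35.0
time_s: 81.1
tcp_pos: [0.72, -0.0655, 0.1307]
eef_rot: [-179.8, 0.1, -110.2]
contact_force: [0.4, 0.1, -2.1]
gripper_width: 0.0438
gripper_force: 35.0
at [ 0.72   -0.0655  0.1307] [-1.798e+02  1.000e-01 -1.102e+02] w 0.0438 | spin -0.209 xy [-0.706  0.713] z 0.006 t 81.1
```

```bash
python3 -m handwheel '[{"grip":1,"travel":[-0.706,0.713,0],"spin":-0.209},{"grip":1,"travel":[-0.706,0.713,0],"spin":-0.209},{"grip":1,"travel":[-0.706,0.713,0],"spin":-0.209},{"grip":1,"travel":[-0.706,0.713,0],"spin":-0.209},{"grip":1,"travel":[-0.706,0.713,0],"spin":-0.209},{"grip":1,"travel":[-0.706,0.713,0],"spin":-0.209},{"grip":1,"travel":[-0.706,0.713,0],"spin":-0.209},{"grip":1,"travel":[-0.706,0.713,0],"spin":-0.209}]'
python3 -m handwheel '[{"grip":1,"travel":[-0.706,0.713,0],"spin":-0.209},{"grip":1,"travel":[-0.706,0.713,0],"spin":-0.209},{"grip":1,"travel":[-0.706,0.713,0],"spin":-0.209},{"grip":1,"travel":[-0.706,0.713,0],"spin":-0.209},{"grip":1,"travel":[-0.706,0.713,0],"spin":-0.209},{"grip":1,"travel":[-0.706,0.713,0],"spin":-0.209},{"grip":1,"travel":[-0.706,0.713,0],"spin":-0.209},{"grip":1,"travel":[-0.706,0.713,0],"spin":-0.209}]'
python3 -m handwheel '[{"grip":1,"travel":[-0.706,0.713,0],"spin":-0.209},{"grip":1,"travel":[0,0,0],"spin":0},{"grip":1,"travel":[0,0,0],"spin":0}]'
python3 - <<'E'
from h import *
s,im=snap('w14'); plan(.4858,.2888,.061,-92.45)
for c in blobs(yellow(im),80): print('yellow',np.round(c.mean(0)),'held',rect(c,s['tcp_pos'][2]+.014,s),'shelf',rect(c,.075,s))
E
```

```text
time_s: 82.1
tcp_pos: [0.6208, 0.1122, 0.1276]
eef_rot: [180.0, -0.0, -101.7]
contact_force: [-0.1, 0.1, -1.3]
gripper_width: 0.0439
gripper_force: 35.0
time_s: 83.1
tcp_pos: [0.4996, 0.2715, 0.1277]
eef_rot: [180.0, -0.0, -93.4]
contact_force: [0.2, 0.1, -0.3]
gripper_width: 0.0435
gripper_force: 35.0
time_s: 83.48
tcp_pos: [0.4839, 0.2893, 0.1278]
eef_rot: [-180.0, -0.0, -92.4]
contact_force: [-0.4, -0.5, -0.2]
gripper_width: 0.0437
gripper_force: 35.0
at [0.4843 0.289  0.1278] [-180.    -0.   -92.4] w 0.0435 | spin 0.007 xy [ 0.006 -0.062] z 2.673 t 83.53
yellow [181. 118.] held [544.  214.8  22.1  18.4  89.2] shelf [574.7 211.5  33.   27.5  89.2]
```

View pics/w14.png

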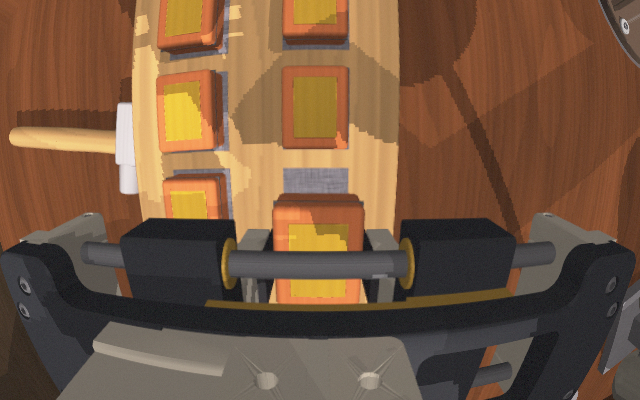

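The box is still held lid up over near2 ([318,245]); the placed boxes sit on their felts, the hammer is undisturbed.

```bash
python3 -m handwheel '[{"grip":1,"travel":[0,-0.06,1],"spin":0},{"grip":1,"travel":[0,0,1],"spin":0},{"grip":1,"travel":[0,0,0.45],"spin":0},{"grip":1,"travel":[0,0,0],"spin":0}]'
python3 -m handwheel '[{"grip":1,"travel":[0,0,0.12],"spin":0},{"grip":1,"travel":[0,0,0.08],"spin":0},{"grip":1,"travel":[0,0,0],"spin":0}]' 15
```

```text
time_s: 84.02
tcp_pos: [0.486, 0.2883, 0.066]
eef_rot: [179.9, -0.1, -92.5]
contact_force: [-0.2, -0.5, -1.8]
gripper_width: 0.0437
gripper_force: 35.0
time_s: 84.4
tcp_pos: [0.4861, 0.289, 0.0619]
eef_rot: [-180.0, 0.0, -92.4]
contact_force: [-0.6, 0.9, -1.1]
gripper_width: 0.0436
gripper_force: 15.0
```

```bash
python3 -m handwheel '[{"grip":1,"travel":[0,0,0.05],"spin":0},{"grip":-0.4,"travel":[0,0,0],"spin":0},{"grip":-0.4,"travel":[0,0,0],"spin":0},{"grip":-0.4,"travel":[0,0,0],"spin":0},{"grip":-0.4,"travel":[0,0,-0.5],"spin":0},{"grip":-0.4,"travel":[0,0,-1],"spin":0},{"grip":-0.4,"travel":[0,0,-1],"spin":0},{"grip":-0.4,"travel":[0,0,-1],"spin":0}]' 
python3 -m handwheel '[{"grip":-0.4,"travel":[-0.7,-0.22,-1],"spin":0},{"grip":-0.4,"travel":[-0.7,-0.22,-1],"spin":0},{"grip":-0.4,"travel":[-0.7,-0.22,-1],"spin":0},{"grip":-0.4,"travel":[-0.7,-0.22,-1],"spin":0},{"grip":-0.4,"travel":[-0.7,-0.22,-1],"spin":0},{"grip":-0.4,"travel":[-0.7,-0.22,-1],"spin":0},{"grip":-0.4,"travel":[-0.7,-0.22,-1],"spin":0},{"grip":-0.4,"travel":[0,0,0],"spin":0}]'
python3 -m handwheel '[{"grip":-0.4,"travel":[0,0,0],"spin":0}]'
python3 - <<'E'
from h import *
s,im=snap('w15',(160,0,560,215)); print(s['tcp_pos'])
h=cv2.cvtColor(im,cv2.COLOR_RGB2HSV); m=(h[...,0]>=20)&(h[...,0]<=35)&(h[...,1]>165)&(h[...,2]>70)
for c in blobs(m,80): print('yellow',np.round(c.mean(0)),rect(c,.075,s))
print(A)
E
```

```text
time_s: 85.4
tcp_pos: [0.4862, 0.2889, 0.1496]
eef_rot: [-180.0, 0.0, -92.4]
contact_force: [1.5, 0.1, 0.6]
gripper_width: 0.0614
gripper_force: 0.0
time_s: 86.4
tcp_pos: [0.5305, 0.4109, 0.3255]
eef_rot: [-179.8, 0.2, -92.4]
contact_force: [0.1, -0.5, -0.3]
gripper_width: 0.0616
gripper_force: 0.0
time_s: 86.52
tcp_pos: [0.5294, 0.4092, 0.3227]
eef_rot: [180.0, -0.0, -92.5]
contact_force: [-0.7, -0.0, 0.2]
gripper_width: 0.0615
gripper_force: 0.0
[0.52935283 0.40923854 0.32274139]
yellow [275. 134.] [581.4 357.6  39.   27.5  86.5]
yellow [347.  78.] [486.2 288.6  38.6  26.9  87.8]
yellow [275.  78.] [577.7 284.9  39.9  27.1  87.6]
yellow [347.  22.] [483.3 213.   39.3  26.   86.7]
yellow [276.  22.] [574.4 208.1  39.3  26.3  88.3]
{'far1': (0.5811, 0.3607), 'far2': (0.5778, 0.2848), 'far3': (0.5746, 0.2088), 'far4': (0.5713, 0.1329), 'near1': (0.4891, 0.3647), 'near2': (0.4858, 0.2888), 'near3': (0.4826, 0.2128), 'near4': (0.4793, 0.1369)}
```

View pics/w15c.png

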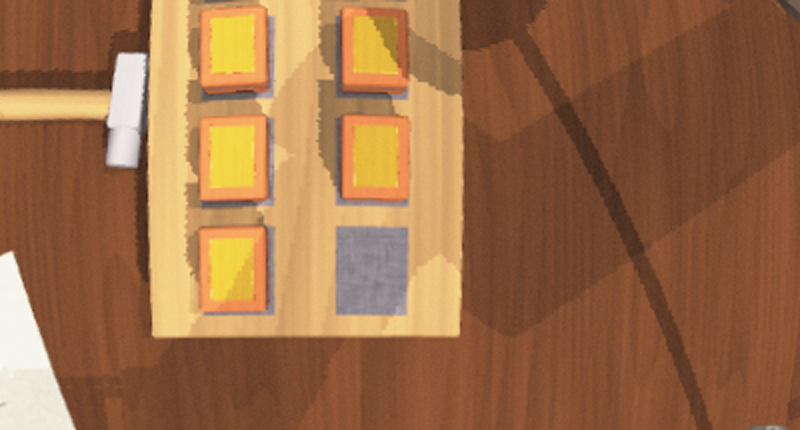

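All five visible boxes sit on their felts; far1 (crop [233,268]) is about 3 mm short in y, so I nudge it to the middle.

```bash
python3 - <<'E'
from h import *
plan(.5814,.3578,.060,-92.8)
E
python3 -m handwheel '[{"grip":-0.6,"travel":[0.34,-0.34,1],"spin":0.06},{"grip":-0.6,"travel":[0.34,-0.34,1],"spin":0},{"grip":-0.6,"travel":[0.34,-0.34,1],"spin":0},{"grip":-0.6,"travel":[0.34,-0.34,1],"spin":0},{"grip":-0.6,"travel":[0.34,-0.34,1],"spin":0},{"grip":-0.6,"travel":[0.34,-0.34,1],"spin":0},{"grip":-0.6,"travel":[0,0,1],"spin":0},{"grip":-0.6,"travel":[0,0,0],"spin":0}]' 35
python3 - <<'E'
from h import *
plan(.5814,.3578,.060,-92.8)
E
```

```text
at [0.5293 0.409  0.3224] [180.   -0.  -92.5] w 0.0615 | spin 0.068 xy [ 1.945 -2.182] z 10.496 t 86.58
time_s: 87.58
tcp_pos: [0.5769, 0.3545, 0.1453]
eef_rot: [179.8, -0.2, -92.8]
contact_force: [-0.3, 0.9, -0.2]
gripper_width: 0.0701
gripper_force: 0.0
at [0.5769 0.3545 0.1453] [179.8  -0.2 -92.8] w 0.0701 | spin 0.001 xy [-0.141 -0.171] z 3.413 t 87.58
```

```bash
python3 -m handwheel '[{"grip":-0.6,"travel":[-0.1,-0.15,1],"spin":0},{"grip":-0.6,"travel":[0,0,1],"spin":0},{"grip":-0.6,"travel":[0,0,0.8],"spin":0},{"grip":-0.6,"travel":[0,0,0.55],"spin":0},{"grip":-0.6,"travel":[0,0,0],"spin":0},{"grip":1,"travel":[0,0,0],"spin":0},{"grip":1,"travel":[0,0,0],"spin":0},{"grip":1,"travel":[0,0,0],"spin":0}]' 20
python3 -m handwheel '[{"grip":1,"travel":[0,0,0],"spin":0},{"grip":1,"travel":[0,0,0],"spin":0},{"grip":1,"travel":[0,0,0],"spin":0}]'
python3 -m handwheel '[{"grip":1,"travel":[0,0,-0.15],"spin":0},{"grip":1,"travel":[-0.13,0,0],"spin":0},{"grip":1,"travel":[0,0,0],"spin":0}]'
python3 - <<'E'
from h import *
plan(.5811,.3607,.0597,-92.45)
E
```

```text
time_s: 88.58
tcp_pos: [0.5824, 0.3588, 0.0647]
eef_rot: [-180.0, 0.0, -92.7]
contact_force: [-2.2, 0.9, 1.7]
gripper_width: 0.0454
gripper_force: 1.1
time_s: 88.95
tcp_pos: [0.5823, 0.3588, 0.0646]
eef_rot: [-180.0, 0.0, -92.7]
contact_force: [-2.0, -0.2, 5.6]
gripper_width: 0.0437
gripper_force: 20.0
time_s: 89.32
tcp_pos: [0.5822, 0.362, 0.0674]
eef_rot: [180.0, -0.0, -92.7]
contact_force: [-1.0, 0.2, -2.2]
gripper_width: 0.0438
gripper_force: 20.0
at [0.5822 0.362  0.0674] [180.   -0.  -92.7] w 0.0438 | spin -0.059 xy [0.053 0.042] z 0.308 t 89.33
```

```bash
python3 -m handwheel '[{"grip":1,"travel":[0,0.04,0.06],"spin":-0.05},{"grip":1,"travel":[0,0,0.06],"spin":0},{"grip":1,"travel":[0,0,0],"spin":0}]' 15
python3 -m handwheel '[{"grip":-0.4,"travel":[0,0,0],"spin":0},{"grip":-0.4,"travel":[0,0,0],"spin":0},{"grip":-0.4,"travel":[0,0,0],"spin":0},{"grip":-0.4,"travel":[0,0,-0.5],"spin":0},{"grip":-0.4,"travel":[0,0,-1],"spin":0},{"grip":-0.4,"travel":[0,0,-1],"spin":0},{"grip":-0.4,"travel":[0,0,-1],"spin":0},{"grip":-0.4,"travel":[-0.5,0.5,-1],"spin":0}]'
python3 -m handwheel '[{"grip":-0.4,"travel":[-0.5,0.5,-1],"spin":0},{"grip":-0.4,"travel":[-0.5,0.5,-1],"spin":0},{"grip":-0.4,"travel":[-0.5,0.5,-1],"spin":0},{"grip":-0.4,"travel":[-0.5,0.5,-1],"spin":0},{"grip":-0.4,"travel":[-0.5,0.5,-1],"spin":0},{"grip":-0.4,"travel":[-0.5,0,-1],"spin":0},{"grip":-0.4,"travel":[0,0,0],"spin":0},{"grip":-0.4,"travel":[0,0,0],"spin":0}]'
python3 - <<'E'
from h import *
s,im=snap('w16'); print(s['tcp_pos'])
h=cv2.cvtColor(im,cv2.COLOR_RGB2HSV); m=(h[...,0]>=20)&(h[...,0]<=35)&(h[...,1]>165)&(h[...,2]>70)
for c in blobs(m,80): print('yellow',np.round(c.mean(0)),rect(c,.075,s))
b=viewer.capture('side'); cv2.imwrite('pics/side16.png',b[:,:,::-1])
cv2.imwrite('pics/side16c.png',cv2.resize(b[120:320,220:480,::-1],None,fx=3,fy=3,interpolation=cv2.INTER_CUBIC))
E
```

```text
time_s: 89.7
tcp_pos: [0.5813, 0.3619, 0.0647]
eef_rot: [180.0, -0.0, -92.5]
contact_force: [-1.1, -0.2, -2.0]
gripper_width: 0.0446
gripper_force: 15.0
time_s: 90.7
tcp_pos: [0.5699, 0.3745, 0.1793]
eef_rot: [-180.0, 0.0, -92.6]
contact_force: [-0.2, 0.4, -0.8]
gripper_width: 0.0619
gripper_force: 0.0
time_s: 91.7
tcp_pos: [0.5099, 0.4523, 0.3273]
eef_rot: [180.0, 0.0, -92.5]
contact_force: [0.1, -0.1, -1.0]
gripper_width: 0.0615
gripper_force: 0.0
[0.50992187 0.45230295 0.32734708]
yellow [260. 105.] [581.4 360.6  39.7  26.8  89. ]
yellow [260.  48.] [577.6 284.9  39.8  26.7  88. ]
yellow [330.  46.] [486.4 288.9  37.3  26.9  88.4]
yellow [330.   3.] [483.9 227.6  26.4  10.6  -1.5]
yellow [261.   4.] [575.1 221.4  26.8  12.2  -7.1]
```

View pics/side16c.png

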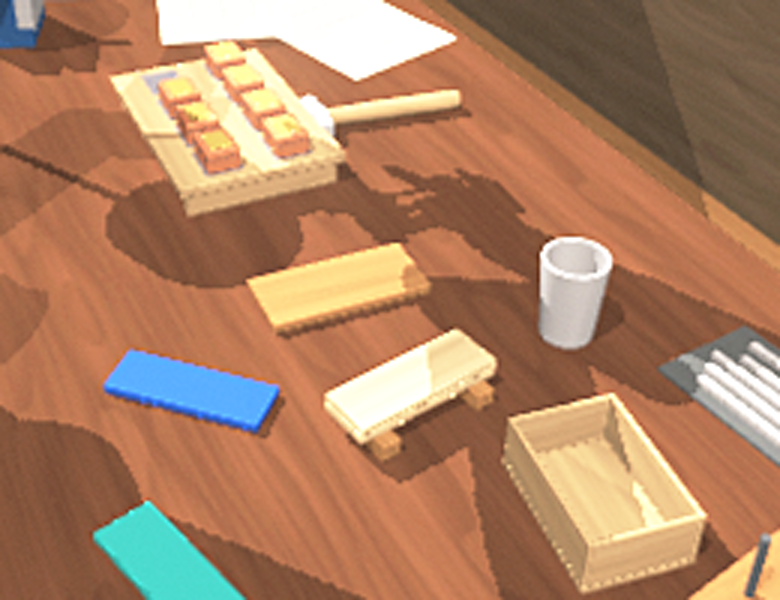

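The final view shows seven boxes lid up (far row full, three in the near row), the two boards neatly piled across the strips at [410,385], and the other things untouched. Handing in.

```bash
python3 -c "
from plant import close_job
print(close_job())"
```

```text
the job is handed in; nothing more can be done
None
```

Job handed in at about 92 s: all seven boxes stand lid up on the shelf (far row full, three in the near row), both boards lie as one square pile across the strips, and the hammer, cup and tray were left alone.

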